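# Put the whiteness meter's accessories away in their fitted case

## Robot

A 7-joint arm with a two-finger parallel gripper is mounted at the origin on the work surface. World frame = base frame: x ahead of the robot, y to its left, z up, the work surface at z = 0. Lengths are in m, angles in rad, forces in N, time in s.
With the tool pointing down it reaches from about 0.4 to 0.85 m from the base axis. Payload 10.4 kg.
Tool frame: the origin (TCP) lies on the mounting face of the last link; the fingertips stand r.tips_ahead ahead of it and the grasp point (between the pads) lies 164 mm ahead of it (r.tips_ahead is the distance from the TCP to the fingertips, in m); z points along the fingers, y is the line along which they close (so a half turn about z gives the same grasp; the last joint's range is limited). The gripper opens to 87 mm and grips with 3 to 60 N. Pads are 19 mm wide; open, the fingers measure 117 mm over their backs; the gripper's body (75 mm by 190 mm) begins 51 mm behind the grasp point.
Start: joints at [-1.179, 0.332, -0.065, 1.46, 0.022, 1.35, -0.088], TCP at [0.252, 0.572, 0.405] pointing down, gripper open.
Joint ranges: [-2.6, 2.6], [-0.5, 2.12], [-1.47, 1.34], [0.16, 2.42], [-1.27, 4.41], [0.06, 2.06], [-2.6, 2.6]. Speed limits (rad/s): [2.22, 2.22, 2.79, 2.79, 3.14, 3.14, 3.14].

## Interface

Orientations are given as a unit quaternion [x, y, z, w].
In Python, from bench import telemetry, imaging, job, r gives the robot as it stands.
- The arm moves only by the tool move_arm, never from a script. Its argument "steps" is a list of rows, each an object of numbers: "dx", "dy", "dz": the shift along the tool's x, y, z in cm; "spin": the turn about the tool's z in rad. In form: [{"dx": .., "dy": .., "dz": .., "spin": ..}, ...]. A call has 1 to 12 rows; each row shifts and turns the commanded pose from where the row before left it, along the tool's axes as they then stand; what a row does not reach is not made up. A row lasts 1/10 s, in which the tool goes at most 50 mm and 8.59 degrees, less where a joint would pass 70% of its speed; a pose out of reach is approached as far as the arm can. A call with a gripper value outside its range is refused whole. "claw" is the finger opening in cm, from 0 to 8.7, set as the call begins (left out, the last holds). The fingers move at their own pace and stop on an object; "squeeze" is the grip in N (left out, the last holds). Time passes only in rows, so rows that do not move let the fingers close. It gives the time, the measured TCP pose, the force, the opening and the grip force at its end, in the units of the state.
- telemetry.read_state(): the state, without advancing time (a new reading comes with each control period).
- imaging.camera(name): name is "scene" or "top" or "wrist"; returns a dict with "img" (384x512x3 uint8, red, green, blue), "camera_matrix" (3x3 intrinsics, pixels), "R" (3x3) and "t" (3): a world point X has camera coordinates R X + t. Camera axes: x right, y down, z forward; pixel columns grow to the right and rows downward; lengths in m; the calibration is good to about 2 mm. A picture is of the moment at which its call begins. There is no depth.
- job.close_job(): hands the job in; it is judged then, once.
The state is a dict: "time": time; "joint_positions": joint angles; "joint_vel": joint speeds; "joint_torque": joint torques, N m; "ee_pos": TCP position; "eef_rot": TCP orientation; "ft_force": force on the tool from outside, world axes, zero at the start; "torque": the same for the moment, N m; "width": finger opening in m; "grip_force": force on a finger pad.
Only numpy, scipy, OpenCV 4.12 (cv2) and the standard library are available. Lean on these libraries where they do the work, as an engineer would, in place of code of your own. Each camera call takes 0.05 s, during which the arm holds its last target. There are 200 camera calls.

## Task

The whiteness meter's accessories are lying about on the bench: put each away in its own bay of the open wooden case, seated flat on the bottom of the bay. The white reference tile goes face up in the wide round pocket, the steel press plunger stands upright in the narrow round pocket, the sample ring goes down over the post, and the light-trap box must be turned to stand mouth down in the square pocket so that no dust falls in. Set things down rather than dropping them, and leave the amber bottle and the white dish where they are.

Things in the scene. Friction and masses are not known exactly. Their poses are not given: they have to be found in the camera images.
- tile_center (a point): White reference tile: flat round aluminium puck, 56 mm diameter, 20 mm thick, with a white ceramic face (45 mm) on top. Point: its centre, 10 mm above its underside; z points out of the white face (up at the start). About 0.11 kg.
- plunger_center (a point): Press plunger: solid steel, a foot 40 mm in diameter and 18 mm high, a neck, and a round knob 23 mm in diameter on top (30 to 46 mm above the underside; 46 mm tall in all). It stands upright on its foot. Point: on its axis, 23 mm above the underside; z points up out of the knob. About 0.2 kg.
- ring_center (a point): Sample ring: plain aluminium ring, outside 50 mm, hole 32 mm right through, 24 mm high, lying flat. Point: its centre, 12 mm above its underside; z along its axis (up). About 0.07 kg.
- trap_center (a point): Light-trap box: square aluminium box 44 x 44 x 64 mm long, one end closed, the other open (mouth; 4 mm walls, black inside; an 8 mm black band runs round it 6 mm from the mouth). At the start it lies on its side, mouth looking to the robot's left and somewhat back. Point: the box's centre. x runs along its length and points out of the mouth (32 mm to the mouth, 32 mm to the closed end); z up as it lies. 0.1 kg.
- bay_wide: Insert block with the WIDE ROUND pocket (72 mm across, 6 mm deep, centred). The four wooden blocks, 97 x 97 x 20 mm, stand in a row, in any order, in an open wooden case; its walls rise 2 mm above the blocks (28 mm above the bench), its lid lies flat beyond. Origin: centre of the block's underside, 6 mm above the bench; z up, y along the row. Top 20 mm, pocket floor 14 mm above the origin.
- bay_narrow: Insert block with the NARROW ROUND pocket (56 mm diameter, 6 mm deep, red floor). Block, origin, axes and heights as for bay_wide: top at 20 mm, pocket floor at 14 mm above the origin.
- bay_post: Insert block with the POST: no pocket; an upright wooden post 16 mm in diameter stands 34 mm above the middle of the block's flat top. Block, origin and axes as for bay_wide: top at 20 mm above the origin, post top at 54 mm.
- bay_square: Insert block with the SQUARE pocket (60 x 60 mm, sides along the block's x and y, 6 mm deep, red floor). Block, origin, axes and heights as for bay_wide: top at 20 mm, pocket floor at 14 mm above the origin.
- bottle: Bystander: amber glass reagent bottle with a black cap, 54 mm diameter, 120 mm tall, standing to the left of the case. Origin: centre of its underside.
- dish: Bystander: open white porcelain dish, 90 mm diameter, 28 mm high, standing to the right of the case. Origin: centre of its underside.
Not all that is in view belongs to the job. Leave any purple or turquoise look-alike of the part that bears tile_center alone.

How it is judged:
By the outcome, as a careful person would: the job done as asked, in the order asked, and still so for the second after the job is handed in, with the robot touching nothing.
It also fails if it takes over 96 s, if anything falls off the work surface, if the arm or the gripper's body presses on something with over 40 N, if the wrist force passes 120 N, or if a joint passes its speed limit or range.

## Working session

There is one attempt and no reset: what is moved stays moved. The work goes in short steps, Python scripts to look and compute and a tool call to move; the robot and the scene stay as the last step left them, time stands still between calls to the robot, and variables do not carry over. Pictures are saved under pics/ and viewed, at most 14 in all, crops included, and the job is handed in when it is done.

Besides the shell and the picture viewer there is one more tool, called after "Emit:" as name([rows], argument=value, ...), one row to a line, values as JSON. move_arm: Moves the arm, as the interface text tells. Its arguments: {"type":"object","properties":{"steps":{"type":"array","items":{"type":"object","properties":{"dx":{"type":"number"},"dy":{"type":"number"},"dz":{"type":"number"},"spin":{"type":"number"}}}},"claw":{"type":"number"},"squeeze":{"type":"number"}},"required":["steps"]}

```bash
ls; mkdir -p pics; python3 - <<'E'
from bench import telemetry, imaging, job, r
import cv2,numpy as np,pickle
d={}
for n in("scene","top","wrist"):
    c=imaging.camera(n);d[n]=c;cv2.imwrite(f"pics/{n}0.png",c["img"][:,:,::-1])
pickle.dump(d,open("c0.pkl","wb"))
s=telemetry.read_state();print({k:np.round(v,3) for k,v in s.items()},r.tips_ahead)
for n in d: print(n,-d[n]["R"].T@d[n]["t"],d[n]["R"].round(2).tolist())
E
```

```text
pics
{'time': np.float64(0.15), 'joint_positions': array([-1.179,  0.333, -0.065,  1.461,  0.022,  1.35 , -0.089]), 'joint_vel': array([-0.002, -0.002, -0.   , -0.003, -0.001, -0.001,  0.001]), 'joint_torque': array([ 1.0000e-03, -6.2363e+01,  2.5000e-02, -3.9015e+01, -6.1000e-02,
        3.7000e-02,  0.0000e+00]), 'ee_pos': array([0.252, 0.572, 0.404]), 'eef_rot': array([ 0.206,  0.979, -0.001, -0.   ]), 'ft_force': array([0.104, 0.017, 0.207]), 'torque': array([ 0.01 , -0.028, -0.029]), 'grip_force': np.float64(0.0), 'width': np.float64(0.087)} 0.1822
scene [1.13993539 0.11517086 1.06160891] [[-0.17, 0.98, -0.01], [0.83, 0.14, -0.55], [-0.54, -0.1, -0.84]]
top [0.35890965 0.00288907 1.38760734] [[-0.02, -1.0, 0.01], [-0.99, 0.02, -0.1], [0.1, -0.01, -1.0]]
wrist [0.18539945 0.60227667 0.38357   ] [[0.4, 0.92, -0.0], [0.88, -0.39, 0.26], [0.24, -0.11, -0.96]]
```

View pics/top0.png

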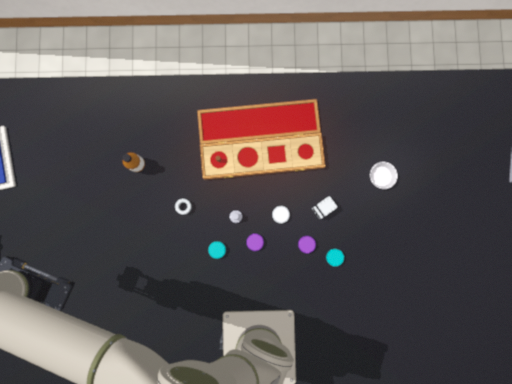

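View pics/scene0.png

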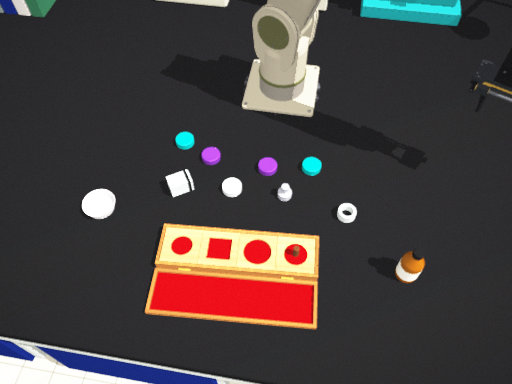

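The top view shows the ring at (183,207), the plunger at (236,216), the white tile at (281,214) and the trap at (325,207). The look-alike pucks are purple at (255,242) and (307,244), and turquoise at (217,250) and (335,257). Only the white puck at (281,214) fits the tile description. The bays from left to right look like post, wide, square and narrow. I'll confirm all this in a crop.

```bash
cat > h.py <<'E'
import numpy as np,cv2
from scipy.spatial.transform import Rotation as Ro
def ray(c,uv,z):
    K,R,t=c["camera_matrix"],np.array(c["R"]),np.array(c["t"])
    o=-R.T@t; d=R.T@np.linalg.solve(K,[uv[0],uv[1],1.]); return o+d*(z-o[2])/d[2]
def proj(c,X):
    p=c["camera_matrix"]@(c["R"]@np.array(X)+c["t"]); return p[:2]/p[2]
def blobs(mask,box,amin=15):
    m=np.zeros_like(mask); x0,y0,x1,y1=box; m[y0:y1,x0:x1]=mask[y0:y1,x0:x1]
    n,l,s,c=cv2.connectedComponentsWithStats(m.astype(np.uint8))
    return [(c[i].round(1).tolist(),int(s[i,4]),s[i,:4].tolist()) for i in range(1,n) if s[i,4]>=amin]
def delta(s,xy):
    "tool-frame xy shift in cm to bring tcp to world xy"
    R=Ro.from_quat(s["eef_rot"]).as_matrix(); e=s["ee_pos"]
    return (R.T@np.array([xy[0]-e[0],xy[1]-e[1],0])*100).round(2)
def yaw(s):
    y=Ro.from_quat(s["eef_rot"]).as_matrix()[:,1]; return np.degrees(np.arctan2(y[1],y[0]))
E
python3 - <<'E'
import pickle,cv2,numpy as np
from h import *
d=pickle.load(open("c0.pkl","rb"))
t=d["top"]["img"];s=d["scene"]["img"]
cr=cv2.resize(t[95:270,170:400],None,fx=3,fy=3,interpolation=cv2.INTER_CUBIC)
cv2.imwrite("pics/ct.png",cr[:,:,::-1])
cr=cv2.resize(s[125:285,140:370],None,fx=3,fy=3,interpolation=cv2.INTER_CUBIC)
cv2.imwrite("pics/cs.png",cr[:,:,::-1])
for n,box in(("top",(165,185,400,235)),("scene",(150,150,370,235))):
    c=d[n];hsv=cv2.cvtColor(c["img"],cv2.COLOR_RGB2HSV)
    m=(hsv[...,2]>110)&(hsv[...,1]<60)
    for b in blobs(m,box): print(n,b,[ray(c,b[0],z)[:2].round(4).tolist() for z in(.02,.044)])
    red=(hsv[...,2]>90)&(hsv[...,1]>200)&((hsv[...,0]<6)|(hsv[...,0]>174))
    for b in blobs(red,(150,135,340,180) if n=="top" else (150,225,330,272)): print(n,"red",b,ray(c,b[0],.02)[:2].round(4).tolist(),ray(c,b[0],.026)[:2].round(4).tolist())
E
```

```text
top ([383.7, 186.3], 64, [374, 185, 20, 4]) [[0.5142, -0.4284], [0.5115, -0.4208]]
top ([324.8, 206.8], 330, [312, 196, 26, 23]) [[0.4495, -0.228], [0.4479, -0.224]]
top ([182.4, 206.1], 181, [174, 198, 17, 17]) [[0.4618, 0.2465], [0.46, 0.2422]]
top ([280.4, 214.1], 265, [272, 205, 18, 19]) [[0.4282, -0.0792], [0.427, -0.0778]]
top ([235.2, 216.0], 138, [229, 210, 13, 13]) [[0.4251, 0.0712], [0.4239, 0.07]]
top red ([217.2, 136.0], 76, [204, 135, 34, 4]) [0.6975, 0.1279] [0.696, 0.1274]
top red ([306.4, 149.2], 46, [300, 146, 12, 9]) [0.6459, -0.1731] [0.6446, -0.1723]
scene ([189.8, 178.8], 77, [185, 169, 10, 22]) [[0.4326, -0.2032], [0.4489, -0.1958]]
scene ([177.5, 183.2], 449, [165, 170, 25, 28]) [[0.4533, -0.2336], [0.4691, -0.2256]]
scene ([231.6, 186.8], 340, [222, 177, 20, 21]) [[0.4397, -0.0804], [0.4558, -0.0759]]
scene ([284.6, 192.2], 213, [278, 183, 15, 19]) [[0.4327, 0.0688], [0.449, 0.0699]]
scene ([346.5, 212.4], 305, [337, 203, 20, 20]) [[0.4698, 0.2426], [0.4853, 0.2397]]
scene ([190.4, 231.7], 228, [166, 228, 60, 7]) [[0.5992, -0.1586], [0.6116, -0.1523]]
scene ([232.7, 233.4], 15, [227, 233, 12, 2]) [[0.5853, -0.0476], [0.5981, -0.0439]]
scene red ([181.4, 245.0], 270, [172, 237, 20, 17]) [0.6413, -0.1718] [0.6442, -0.1701]
scene red ([219.2, 248.3], 410, [207, 239, 25, 20]) [0.634, -0.0732] [0.637, -0.0721]
scene red ([256.9, 251.4], 483, [244, 240, 27, 23]) [0.6263, 0.024] [0.6293, 0.0245]
scene red ([295.2, 254.7], 285, [285, 245, 22, 19]) [0.6189, 0.1219] [0.6219, 0.1219]
```

View pics/ct.png

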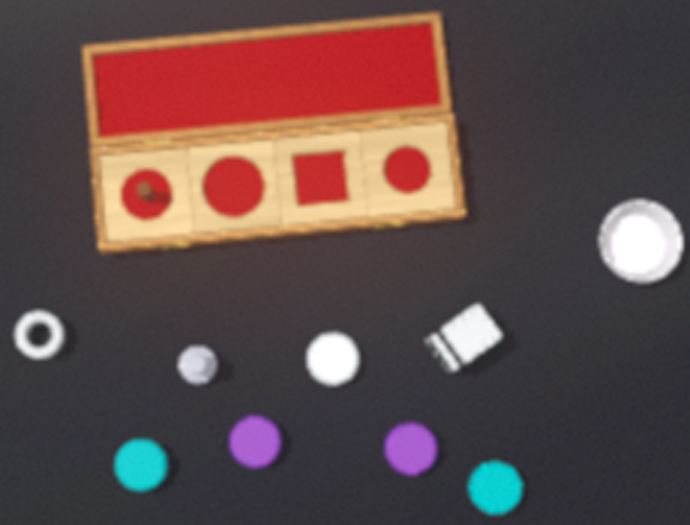

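View pics/cs.png

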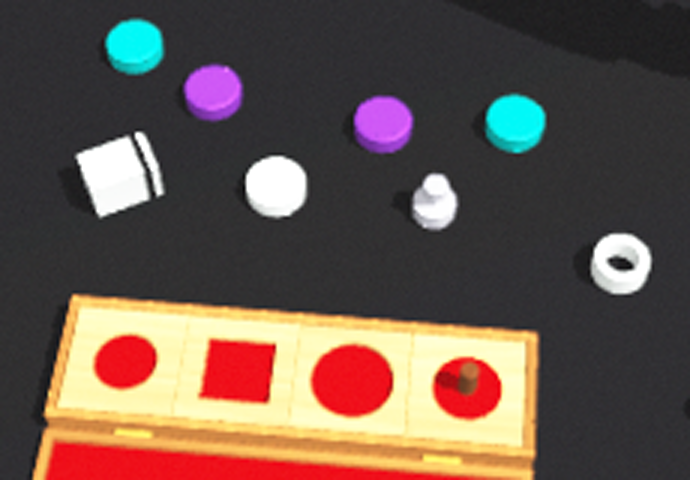

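The crop confirms it. The tile is the white puck at top px (281,214); the purple and turquoise discs are not it. The trap's band and mouth end are at the lower left (317,212). The bays in order are post (red pad, flat), wide, square and narrow. Next I compute the first move.

```bash
cat > go.py <<'E'
import sys
from bench import telemetry
from h import *
a=[float(x) for x in sys.argv[1:]]  # x y tipz [yaw]
s=telemetry.read_state()
print("t",s["time"],"pos",s["ee_pos"].round(4),"yaw",yaw(s).round(2),"q",s["joint_positions"].round(2),"w",s["width"],"grip",s["grip_force"],"F",s["ft_force"].round(1))
if a: print("dxy",delta(s,a[:2])[:2],"dz",round((s["ee_pos"][2]-.1822-a[2])*100,2))
if len(a)>3: print("spin",round(np.radians((yaw(s)-a[3]+90)%180-90),3))
E
python3 go.py .45 .25 .15 94.4; python3 go.py .428 -.079 .1 94.4
```

```text
t 0.15 pos [0.2518 0.5719 0.4042] yaw 66.23 q [-1.18  0.33 -0.06  1.46  0.02  1.35 -0.09] w 0.08742128064065745 grip 0.0 F [0.1 0.  0.2]
dxy [-31.11 -21.47] dz 7.2
spin -0.492
t 0.15 pos [0.2518 0.5719 0.4042] yaw 66.23 q [-1.18  0.33 -0.06  1.46  0.02  1.35 -0.09] w 0.08742128064065745 grip 0.0 F [0.1 0.  0.2]
dxy [-42.36 -52.47] dz 12.2
spin -0.492
```

Emit:
move_arm([
  {"dx": -1.5, "dy": -1},
  {"dx": -3, "dy": -2},
  {"dx": -3, "dy": -2},
  {"dx": -3, "dy": -2},
  {"dx": -3, "dy": -2},
  {"dx": -3, "dy": -2},
  {"dx": -3, "dy": -2},
  {"dx": -3, "dy": -2},
  {"dx": -3, "dy": -2},
  {"dx": -2.5, "dy": -3},
  {"dx": -2, "dy": -3.5},
  {"dx": -1.5, "dy": -4},
])

```text
$.steps[0]: bad value
```

```bash
python3 go.py .428 -.079 .1 94.4
```

```text
t 0.15 pos [0.2518 0.5719 0.4042] yaw 66.23 q [-1.18  0.33 -0.06  1.46  0.02  1.35 -0.09] w 0.08742128064065745 grip 0.0 F [0.1 0.  0.2]
dxy [-42.36 -52.47] dz 12.2
spin -0.492
```

Emit:
move_arm([
  {"dx": -1.5, "dy": -1, "dz": 0, "spin": 0},
  {"dx": -3, "dy": -2, "dz": 0, "spin": 0},
  {"dx": -3, "dy": -2, "dz": 0, "spin": 0},
  {"dx": -3, "dy": -2, "dz": 0, "spin": 0},
  {"dx": -3, "dy": -2, "dz": 0, "spin": 0},
  {"dx": -3, "dy": -2, "dz": 0, "spin": 0},
  {"dx": -3, "dy": -2, "dz": 0, "spin": 0},
  {"dx": -3, "dy": -2, "dz": 0, "spin": 0},
  {"dx": -3, "dy": -2, "dz": 0, "spin": 0},
  {"dx": -2.5, "dy": -3, "dz": 0, "spin": 0},
  {"dx": -2, "dy": -3.5, "dz": 0, "spin": 0},
  {"dx": -1.5, "dy": -4, "dz": 0, "spin": 0},
])

```text
time: 1.35
ee_pos: [0.4297, 0.1907, 0.4045]
eef_rot: [0.207, 0.978, -0.0, -0.0]
ft_force: [1.3, 0.2, 0.8]
width: 0.0869
grip_force: 0.0
```

```bash
python3 go.py .428 -.079 .1 94.4
```

```text
t 1.35 pos [0.4297 0.1907 0.4045] yaw 66.16 q [-0.72 -0.02  0.21  1.86  0.    1.3   0.64] w 0.0869163239679849 grip 0.0 F [1.3 0.2 0.8]
dxy [-10.75 -24.74] dz 12.23
spin -0.493
```

Emit:
move_arm([
  {"dx": -1.5, "dy": -3.5, "dz": 1, "spin": 0},
  {"dx": -1.5, "dy": -3.5, "dz": 1, "spin": 0},
  {"dx": -1.5, "dy": -3.5, "dz": 1, "spin": 0},
  {"dx": -1.5, "dy": -3.5, "dz": 1, "spin": 0},
  {"dx": -1.5, "dy": -3.5, "dz": 1, "spin": 0},
  {"dx": -1.5, "dy": -3.5, "dz": 1, "spin": 0},
  {"dx": -1, "dy": -2, "dz": 1, "spin": 0},
  {"dx": 0, "dy": 0, "dz": 1, "spin": -0.12},
  {"dx": 0, "dy": 0, "dz": 1, "spin": -0.12},
  {"dx": 0, "dy": 0, "dz": 1, "spin": -0.12},
  {"dx": 0, "dy": 0, "dz": 1, "spin": -0.13},
  {"dx": 0, "dy": 0, "dz": 0, "spin": 0},
])

```text
time: 2.55
ee_pos: [0.4272, -0.0581, 0.2936]
eef_rot: [-0.038, 0.999, 0.0, -0.001]
ft_force: [-0.2, -0.9, 1.2]
width: 0.0869
grip_force: 0.0
```

```bash
cat > wr.py <<'E'
import sys,pickle
from bench import telemetry,imaging
from h import *
c=imaging.camera("wrist");pickle.dump(c,open("w.pkl","wb"))
z=float(sys.argv[1]);cv2.imwrite(f"pics/{sys.argv[2]}.png",c["img"][:,:,::-1])
hsv=cv2.cvtColor(c["img"],cv2.COLOR_RGB2HSV)
m=(hsv[...,2]>110)&(hsv[...,1]<60)
for b in blobs(m,(0,0,512,384),200): print(b,ray(c,b[0],z).round(4))
s=telemetry.read_state();e=s["ee_pos"];print("grasp px",proj(c,[e[0],e[1],z]))
E
python3 go.py .428 -.079 .01 94.4;python3 wr.py .02 w1
```

```text
t 2.55 pos [ 0.4272 -0.0581  0.2936] yaw 94.38 q [-0.49 -0.02  0.52  2.11  0.01  1.05  1.67] w 0.08693089232561135 grip 0.0 F [-0.2 -0.9  1.2]
dxy [ 0.08 -2.1 ] dz 10.14
spin -0.0
([233.2, 195.4], 2497, [205, 167, 57, 57]) [ 0.428  -0.0799  0.02  ]
([104.9, 194.7], 821, [79, 169, 57, 52]) [ 0.4371 -0.2069  0.02  ]
([380.7, 204.0], 1634, [356, 182, 51, 44]) [0.4256 0.0682 0.02  ]
([64.5, 208.7], 1580, [30, 185, 70, 38]) [ 0.4549 -0.2485  0.02  ]
([268.2, 257.2], 4160, [106, 248, 303, 18]) [ 0.4933 -0.0392  0.02  ]
([363.6, 369.3], 257, [355, 358, 17, 21]) [0.6346 0.0894 0.02  ]
grasp px [255.25298852 196.55100609]
```

View pics/w1.png

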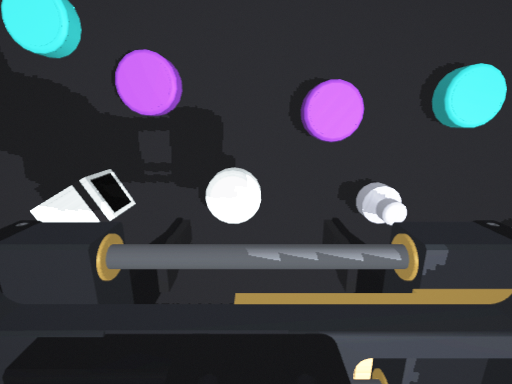

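The wrist view shows the white tile at (233,195), between the fingers. Going down to grip it.

Emit:
move_arm([
  {"dx": 0, "dy": -1.1, "dz": 1, "spin": 0},
  {"dx": 0, "dy": -1.1, "dz": 2, "spin": 0},
  {"dx": 0, "dy": 0, "dz": 3, "spin": 0},
  {"dx": 0, "dy": 0, "dz": 2, "spin": 0},
  {"dx": 0, "dy": 0, "dz": 1.2, "spin": 0},
  {"dx": 0, "dy": 0, "dz": 0.9, "spin": 0},
  {"dx": 0, "dy": 0, "dz": 0, "spin": 0},
])

```text
time: 3.3
ee_pos: [0.4297, -0.0794, 0.1934]
eef_rot: [-0.037, 0.999, 0.0, -0.0]
ft_force: [0.1, 0.2, 0.7]
width: 0.0871
grip_force: 0.0
```

Emit:
move_arm([
  {"dx": 0, "dy": 0, "dz": 0, "spin": 0},
  {"dx": 0, "dy": 0, "dz": 0, "spin": 0},
  {"dx": 0, "dy": 0, "dz": 0, "spin": 0},
  {"dx": 0, "dy": 0, "dz": 0, "spin": 0},
  {"dx": 0, "dy": 0, "dz": 0, "spin": 0},
  {"dx": 0, "dy": 0, "dz": 0, "spin": 0},
  {"dx": 0, "dy": 0, "dz": 0, "spin": 0},
  {"dx": 0, "dy": 0, "dz": 0, "spin": 0},
], claw=4, squeeze=20)

```text
time: 4.1
ee_pos: [0.43, -0.0794, 0.194]
eef_rot: [-0.038, 0.999, 0.0, 0.0]
ft_force: [-1.0, -1.0, 5.3]
width: 0.0551
grip_force: 20.0
```

```bash
python3 go.py .6265 .0242 .06 94.4
```

```text
t 4.1 pos [ 0.43   -0.0794  0.194 ] yaw 94.31 q [-0.43  0.19  0.55  2.18 -0.13  0.81  1.85] w 0.0550900970585698 grip 20.000893373508006 F [-1.  -1.   5.3]
dxy [-20.37   8.86] dz -4.82
spin -0.002
```

Emit:
move_arm([
  {"dx": 0, "dy": 0, "dz": -1.5, "spin": 0},
  {"dx": 0, "dy": 0, "dz": -3, "spin": 0},
  {"dx": -1, "dy": 0.5, "dz": -2, "spin": 0},
  {"dx": -3, "dy": 1.3, "dz": 0, "spin": 0},
  {"dx": -3, "dy": 1.3, "dz": 0, "spin": 0},
  {"dx": -3, "dy": 1.3, "dz": 0, "spin": 0},
  {"dx": -3, "dy": 1.3, "dz": 0, "spin": 0},
  {"dx": -3, "dy": 1.3, "dz": 0, "spin": 0},
  {"dx": -3, "dy": 1.3, "dz": 0, "spin": 0},
  {"dx": -1.5, "dy": 0.6, "dz": 0, "spin": 0},
  {"dx": 0, "dy": 0, "dz": 0, "spin": 0},
  {"dx": 0, "dy": 0, "dz": 0, "spin": 0},
])

```text
time: 5.3
ee_pos: [0.627, 0.0244, 0.258]
eef_rot: [-0.037, 0.999, -0.0, -0.001]
ft_force: [-0.6, -0.2, -1.3]
width: 0.0549
grip_force: 20.0
```

```bash
python3 go.py .6285 .0242 .0318 94.4; python3 wr.py .07 w2; python3 - <<'E'
import sys;sys.path.insert(0,'.')
import pickle
from h import *
c=pickle.load(open("w.pkl","rb"))
for n,p in dict(post=(.6219,.1219,.026),wide=(.6263,.024,.02),sq=(.634,-.0732,.02)).items(): print(n,proj(c,p).round(0))
E
```

```text
t 5.3 pos [0.627  0.0244 0.258 ] yaw 94.3 q [-0.48  0.49  0.48  1.64 -0.25  1.08  1.72] w 0.05493266700379895 grip 19.999704295769334 F [-0.6 -0.2 -1.3]
dxy [-0.15 -0.03] dz 4.4
spin -0.002
([368.7, 171.6], 3788, [317, 151, 123, 66]) [0.5807 0.0944 0.07  ]
([301.8, 179.8], 211, [286, 174, 30, 12]) [0.5893 0.0522 0.07  ]
([420.1, 200.7], 602, [405, 185, 29, 31]) [0.5975 0.132  0.07  ]
([256.7, 220.6], 3874, [214, 189, 86, 56]) [0.6196 0.0252 0.07  ]
([287.5, 253.9], 410, [247, 251, 78, 9]) [0.6428 0.0486 0.07  ]
([257.3, 271.4], 242, [235, 269, 46, 7]) [0.6582 0.0286 0.07  ]
grasp px [254.22945828 230.28597271]
post [371. 212.]
wide [255. 207.]
sq [142. 207.]
```

View pics/w2.png

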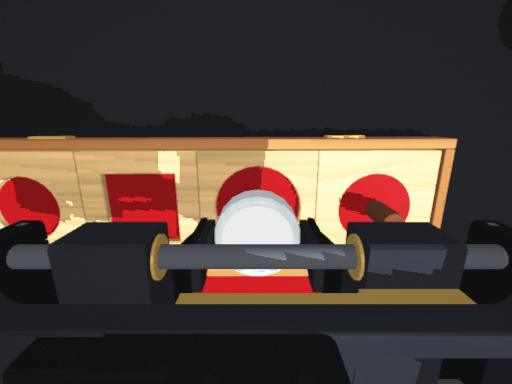

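The tile is held level, with the wide pocket directly beneath it (px ~258,200). Lowering it.

Emit:
move_arm([
  {"dx": -0.1, "dy": 0.1, "dz": 1.5, "spin": 0},
  {"dx": 0, "dy": 0, "dz": 1.5, "spin": 0},
  {"dx": 0, "dy": 0, "dz": 0.7, "spin": 0},
  {"dx": 0, "dy": 0, "dz": 0.4, "spin": 0},
  {"dx": 0, "dy": 0, "dz": 0.15, "spin": 0},
  {"dx": 0, "dy": 0, "dz": 0.1, "spin": 0},
  {"dx": 0, "dy": 0, "dz": 0, "spin": 0},
  {"dx": 0, "dy": 0, "dz": 0, "spin": 0},
])

```text
time: 6.15
ee_pos: [0.6286, 0.0259, 0.2156]
eef_rot: [-0.038, 0.999, 0.0, 0.0]
ft_force: [-0.2, 0.2, -1.0]
width: 0.0548
grip_force: 20.0
```

```bash
python3 go.py .6285 .0242 .0318 94.4
```

```text
t 6.15 pos [0.6286 0.0259 0.2156] yaw 94.31 q [-0.47  0.54  0.46  1.66 -0.28  1.    1.73] w 0.05483410410834674 grip 19.99989991891198 F [-0.2  0.2 -1. ]
dxy [ 0.02 -0.17] dz 0.16
spin -0.002
```

Emit:
move_arm([
  {"dx": 0, "dy": 0, "dz": 0.1, "spin": 0},
  {"dx": 0, "dy": 0, "dz": 0.07, "spin": 0},
  {"dx": 0, "dy": 0, "dz": 0, "spin": 0},
  {"dx": 0, "dy": 0, "dz": 0, "spin": 0},
])

```text
time: 6.55
ee_pos: [0.6286, 0.0259, 0.2141]
eef_rot: [-0.038, 0.999, 0.0, 0.0]
ft_force: [-1.6, -0.2, 7.1]
width: 0.0549
grip_force: 20.0
```

Contact registers at 7 N, so I open and rise.

Emit:
move_arm([
  {"dx": 0, "dy": 0, "dz": 0, "spin": 0},
  {"dx": 0, "dy": 0, "dz": 0, "spin": 0},
  {"dx": 0, "dy": 0, "dz": 0, "spin": 0},
  {"dx": 0, "dy": 0, "dz": 0, "spin": 0},
  {"dx": 0, "dy": 0, "dz": -1, "spin": 0},
  {"dx": 0, "dy": 0, "dz": -2, "spin": 0},
  {"dx": 0, "dy": 0, "dz": -3, "spin": 0},
  {"dx": 0, "dy": 0, "dz": -3, "spin": 0},
], claw=7.8)

```text
time: 7.35
ee_pos: [0.6283, 0.0258, 0.305]
eef_rot: [-0.037, 0.999, -0.0, -0.0]
ft_force: [0.1, -0.2, 0.5]
width: 0.0779
grip_force: 0.0
```

```bash
python3 go.py .4255 .069 .11 94.4
python3 - <<'E'
import sys;sys.path.insert(0,'.')
from bench import imaging
from h import *
for n in("top","scene"):
    c=imaging.camera(n);hsv=cv2.cvtColor(c["img"],cv2.COLOR_RGB2HSV)
    m=(hsv[...,2]>150)&(hsv[...,1]<40)
    p=proj(c,[.6265,.025,.04]);b=[int(p[0]-18),int(p[1]-18),int(p[0]+18),int(p[1]+18)]
    for q in blobs(m,b,40): print(n,p.round(0),q,ray(c,q[0],.04).round(4))
E
```

```text
t 7.35 pos [0.6283 0.0258 0.305 ] yaw 94.3 q [-0.5   0.44  0.5   1.6  -0.22  1.16  1.7 ] w 0.07793337580364564 grip 0.0 F [ 0.1 -0.2  0.5]
dxy [19.9   5.83] dz 1.28
spin -0.002
top [248. 155.] ([244.4, 152.9], 1141, [229, 136, 35, 36]) [0.6334 0.0363 0.04  ]
scene [257. 248.] ([257.3, 251.3], 386, [247, 241, 22, 22]) [0.6357 0.0267 0.04  ]
```

Emit:
move_arm([
  {"dx": 1.5, "dy": 0.3, "dz": 0, "spin": 0},
  {"dx": 3, "dy": 0.9, "dz": 0, "spin": 0},
  {"dx": 3, "dy": 0.9, "dz": 0, "spin": 0},
  {"dx": 3, "dy": 0.9, "dz": 0, "spin": 0},
  {"dx": 3, "dy": 0.9, "dz": 0, "spin": 0},
  {"dx": 3, "dy": 0.9, "dz": 0, "spin": 0},
  {"dx": 2.4, "dy": 0.8, "dz": 0, "spin": 0},
  {"dx": 1, "dy": 0.2, "dz": 0, "spin": 0},
  {"dx": 0, "dy": 0, "dz": 0, "spin": 0},
  {"dx": 0, "dy": 0, "dz": 0, "spin": 0},
])

```text
time: 8.45
ee_pos: [0.4265, 0.0685, 0.3039]
eef_rot: [-0.037, 0.999, 0.0, 0.001]
ft_force: [0.3, -0.3, -0.1]
width: 0.0778
grip_force: 0.0
```

```bash
python3 go.py .4255 .07 .023 94.4;python3 wr.py .01 w3;python3 - <<'E'
import pickle,cv2
from h import *
c=pickle.load(open("w.pkl","rb"));p=proj(c,[.4255,.07,.02]);print(p)
x,y=int(p[0]),int(p[1]);cv2.imwrite("pics/w3c.png",cv2.resize(c["img"][y-60:y+60,x-80:x+80,::-1],None,fx=4,fy=4));print(x-80,y-60)
# wide bay tile via known positions
E
```

```text
t 8.45 pos [0.4265 0.0685 0.3039] yaw 94.29 q [-0.72 -0.03  0.46  2.09  0.01  1.07  1.37] w 0.07777149575195416 grip 0.0 F [ 0.3 -0.3 -0.1]
dxy [0.09 0.15] dz 9.87
spin -0.002
([10.0, 188.2], 372, [0, 161, 25, 48]) [ 0.444  -0.1919  0.01  ]
([256.9, 191.2], 1281, [237, 171, 40, 42]) [0.4275 0.0704 0.01  ]
([410.2, 217.5], 407, [389, 211, 46, 12]) [0.4447 0.2408 0.01  ]
([257.0, 256.1], 6795, [120, 244, 275, 25]) [0.5043 0.0763 0.01  ]
([427.7, 257.3], 1015, [407, 245, 46, 29]) [0.4912 0.272  0.01  ]
([415.6, 350.0], 5370, [325, 333, 187, 51]) [0.6224 0.289  0.01  ]
grasp px [255.1926084  190.26885078]
[256.70289775 191.79554196]
176 131
```

View pics/w3c.png

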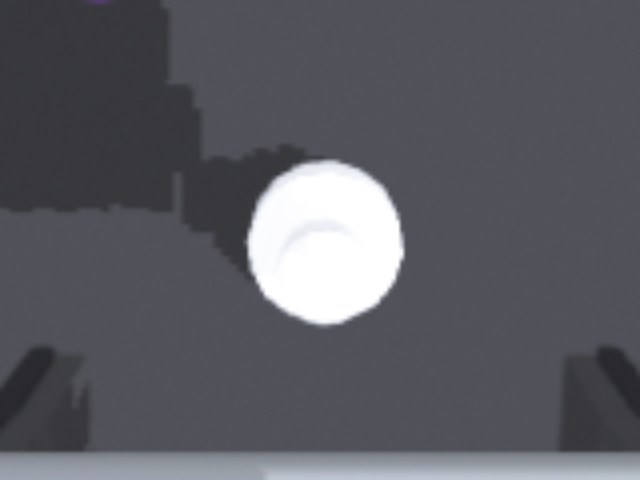

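The plunger is at wrist px (257,191) and its knob at (257,200), centred between the fingers.

Emit:
move_arm([
  {"dx": 0.1, "dy": 0.15, "dz": 1.5, "spin": 0},
  {"dx": 0, "dy": 0, "dz": 3, "spin": 0},
  {"dx": 0, "dy": 0, "dz": 3, "spin": 0},
  {"dx": 0, "dy": 0, "dz": 1.5, "spin": 0},
  {"dx": 0, "dy": 0, "dz": 0.9, "spin": 0},
  {"dx": 0, "dy": 0, "dz": 0, "spin": 0},
  {"dx": 0, "dy": 0, "dz": 0, "spin": 0},
])

```text
time: 9.2
ee_pos: [0.4252, 0.0701, 0.2051]
eef_rot: [-0.037, 0.999, -0.0, 0.0]
ft_force: [-0.7, 0.4, -0.5]
width: 0.0779
grip_force: 0.0
```

Emit:
move_arm([
  {"dx": 0, "dy": 0, "dz": 0, "spin": 0},
  {"dx": 0, "dy": 0, "dz": 0, "spin": 0},
  {"dx": 0, "dy": 0, "dz": 0, "spin": 0},
  {"dx": 0, "dy": 0, "dz": 0, "spin": 0},
  {"dx": 0, "dy": 0, "dz": 0, "spin": 0},
  {"dx": 0, "dy": 0, "dz": 0, "spin": 0},
  {"dx": 0, "dy": 0, "dz": 0, "spin": 0},
  {"dx": 0, "dy": 0, "dz": 0, "spin": 0},
  {"dx": 0, "dy": 0, "dz": 0, "spin": 0},
  {"dx": 0, "dy": 0, "dz": 0, "spin": 0},
], claw=1, squeeze=25)

```text
time: 10.2
ee_pos: [0.4246, 0.0701, 0.2045]
eef_rot: [-0.038, 0.999, -0.0, 0.0]
ft_force: [0.1, -1.3, -0.4]
width: 0.0217
grip_force: 25.0
```

```bash
python3 go.py .6425 -.1695 .08 94.4
```

```text
t 10.2 pos [0.4246 0.0701 0.2045] yaw 94.3 q [-0.71  0.14  0.46  2.18 -0.09  0.83  1.46] w 0.021664093222552857 grip 24.9804051209685 F [ 0.1 -1.3 -0.4]
dxy [-19.93 -25.52] dz -5.77
spin -0.002
```

Emit:
move_arm([
  {"dx": 0, "dy": 0, "dz": -1, "spin": 0},
  {"dx": 0, "dy": 0, "dz": -3, "spin": 0},
  {"dx": -0.5, "dy": -0.7, "dz": -2.5, "spin": 0},
  {"dx": -2, "dy": -2.6, "dz": 0, "spin": 0},
  {"dx": -2.5, "dy": -3.2, "dz": 0, "spin": 0},
  {"dx": -2.5, "dy": -3.2, "dz": 0, "spin": 0},
  {"dx": -2.5, "dy": -3.2, "dz": 0, "spin": 0},
  {"dx": -2.5, "dy": -3.2, "dz": 0, "spin": 0},
  {"dx": -2.5, "dy": -3.2, "dz": 0, "spin": 0},
  {"dx": -2.5, "dy": -3.2, "dz": 0, "spin": 0},
  {"dx": -2, "dy": -2.4, "dz": 0, "spin": 0},
  {"dx": 0, "dy": 0, "dz": 0, "spin": 0},
])

```text
time: 11.4
ee_pos: [0.6387, -0.1669, 0.2695]
eef_rot: [-0.036, 0.999, -0.001, -0.0]
ft_force: [-0.6, 0.2, -2.4]
width: 0.0219
grip_force: 25.0
```

```bash
cat > reds.py <<'E'
import pickle
from h import *
c=pickle.load(open("w.pkl","rb"));hsv=cv2.cvtColor(c["img"],cv2.COLOR_RGB2HSV)
red=(hsv[...,2]>60)&(hsv[...,1]>200)&((hsv[...,0]<6)|(hsv[...,0]>174))
for b in blobs(red,(0,0,512,384),150): print("red",b,ray(c,b[0],.02).round(4))
for n,p in dict(post=(.6219,.1219,.026),wide=(.6263,.024,.02),sq=(.634,-.0732,.02),nar=(.6413,-.1718,.02)).items(): print(n,proj(c,p).round(0))
E
python3 go.py .6415 -.1705 .044 94.4; python3 wr.py .07 w4; python3 reds.py
```

```text
t 11.4 pos [ 0.6387 -0.1669  0.2695] yaw 94.11 q [-0.24  0.56  0.59  1.54 -0.33  1.14  2.06] w 0.02187896999032105 grip 24.990086475008866 F [-0.6  0.2 -2.4]
dxy [-0.25 -0.38] dz 4.33
spin -0.005
([184.6, 4.1], 206, [172, 0, 29, 13]) [ 0.5039 -0.2182  0.07  ]
([3.6, 92.8], 382, [0, 66, 10, 53]) [ 0.5613 -0.3331  0.07  ]
([284.5, 156.3], 331, [257, 153, 53, 8]) [ 0.5885 -0.1508  0.07  ]
([381.8, 167.1], 365, [340, 163, 84, 8]) [ 0.5911 -0.0838  0.07  ]
([475.5, 205.3], 3109, [440, 178, 72, 64]) [ 0.6133 -0.0122  0.07  ]
([256.5, 221.6], 1555, [232, 200, 50, 44]) [ 0.637  -0.1663  0.07  ]
grasp px [258.04789162 223.02665353]
red ([463.1, 190.2], 843, [434, 168, 74, 72]) [0.6133 0.017  0.02  ]
red ([362.8, 198.1], 3005, [330, 175, 68, 54]) [ 0.6271 -0.0711  0.02  ]
red ([251.6, 193.9], 1283, [224, 178, 59, 40]) [ 0.6305 -0.1713  0.02  ]
red ([257.0, 282.8], 863, [227, 272, 61, 21]) [ 0.7212 -0.1599  0.02  ]
red ([431.3, 286.6], 1544, [404, 272, 55, 32]) [0.7128 0.0129 0.02  ]
post [582. 210.]
wide [467. 205.]
sq [359. 205.]
nar [250. 205.]
```

View pics/w4.png

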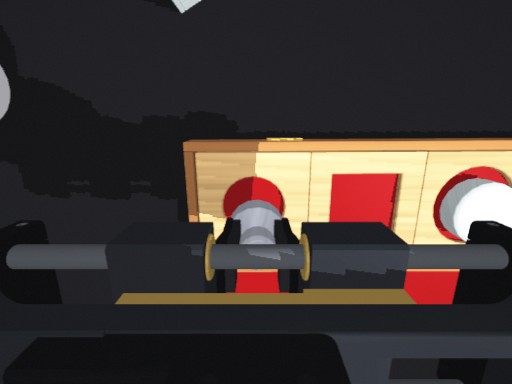

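The plunger is upright over the narrow pocket (px 253,205). The pockets sit about 2 mm to +y of my estimate. Checking x via the near edges.

```bash
python3 - <<'E'
import pickle
from h import *
c=pickle.load(open("w.pkl","rb"))
print("narrow top-edge row seen 178 ->",ray(c,(253.5,177.5),.026).round(4), "pred", .6413-.028)
print("square top-edge row seen 175 ->",ray(c,(364,174.5),.026).round(4),"pred",.634-.03)
E
python3 go.py .6415 -.17 .044
```

```text
narrow top-edge row seen 178 -> [ 0.614  -0.1707  0.026 ] pred 0.6133
square top-edge row seen 175 -> [ 0.6045 -0.0764  0.026 ] pred 0.604
t 11.45 pos [ 0.638  -0.1651  0.2693] yaw 94.18 q [-0.24  0.56  0.59  1.54 -0.33  1.14  2.06] w 0.021696936088761255 grip 24.99012472850609 F [-0.7  1.  -3.3]
dxy [-0.32 -0.52] dz 4.31
```

Emit:
move_arm([
  {"dx": -0.4, "dy": -0.6, "dz": 0, "spin": 0},
  {"dx": 0, "dy": 0, "dz": 1, "spin": 0},
  {"dx": 0, "dy": 0, "dz": 1.5, "spin": 0},
  {"dx": 0, "dy": 0, "dz": 0.9, "spin": 0},
  {"dx": 0, "dy": 0, "dz": 0.5, "spin": 0},
  {"dx": 0, "dy": 0, "dz": 0.2, "spin": 0},
  {"dx": 0, "dy": 0, "dz": 0, "spin": 0},
  {"dx": 0, "dy": 0, "dz": 0, "spin": 0},
])

```text
time: 12.25
ee_pos: [0.6423, -0.1692, 0.229]
eef_rot: [-0.038, 0.999, -0.0, 0.0]
ft_force: [-0.3, -0.2, -3.0]
width: 0.022
grip_force: 25.0
```

```bash
python3 go.py .6415 -.17 .0423
```

```text
t 12.25 pos [ 0.6423 -0.1692  0.229 ] yaw 94.31 q [-0.22  0.62  0.57  1.56 -0.36  1.07  2.08] w 0.02198183444630964 grip 24.991008747547312 F [-0.3 -0.2 -3. ]
dxy [ 0.09 -0.08] dz 0.45
```

Emit:
move_arm([
  {"dx": 0, "dy": 0, "dz": 0.25, "spin": 0},
  {"dx": 0, "dy": 0, "dz": 0.15, "spin": 0},
  {"dx": 0, "dy": 0, "dz": 0.07, "spin": 0},
  {"dx": 0, "dy": 0, "dz": 0, "spin": 0},
  {"dx": 0, "dy": 0, "dz": 0, "spin": 0},
])

```text
time: 12.75
ee_pos: [0.6424, -0.1693, 0.2245]
eef_rot: [-0.038, 0.999, -0.0, 0.0]
ft_force: [-0.2, 0.7, 4.7]
width: 0.0219
grip_force: 25.0
```

Emit:
move_arm([
  {"dx": 0, "dy": 0, "dz": 0, "spin": 0},
  {"dx": 0, "dy": 0, "dz": 0, "spin": 0},
  {"dx": 0, "dy": 0, "dz": 0, "spin": 0},
  {"dx": 0, "dy": 0, "dz": 0, "spin": 0},
  {"dx": 0, "dy": 0, "dz": -1, "spin": 0},
  {"dx": 0, "dy": 0, "dz": -3, "spin": 0},
  {"dx": 0, "dy": 0, "dz": -4, "spin": 0},
  {"dx": 0, "dy": 0, "dz": -2, "spin": 0},
  {"dx": 0, "dy": 0, "dz": 0, "spin": 0},
], claw=7)

```text
time: 13.65
ee_pos: [0.6429, -0.1698, 0.3283]
eef_rot: [-0.037, 0.999, -0.001, 0.003]
ft_force: [1.2, -0.3, 0.5]
width: 0.0697
grip_force: 0.0
```

```bash
python3 go.py .4615 .246 .11 94.4
```

```text
t 13.65 pos [ 0.6429 -0.1698  0.3283] yaw 94.3 q [-0.25  0.52  0.61  1.47 -0.31  1.24  2.05] w 0.06965548217712816 grip 0.0 F [ 1.2 -0.3  0.5]
dxy [14.97 42.82] dz 3.61
spin -0.002
```

Emit:
move_arm([
  {"dx": 0.6, "dy": 2, "dz": 0, "spin": 0},
  {"dx": 1.4, "dy": 4, "dz": 0, "spin": 0},
  {"dx": 1.4, "dy": 4, "dz": 0, "spin": 0},
  {"dx": 1.4, "dy": 4, "dz": 0, "spin": 0},
  {"dx": 1.4, "dy": 4, "dz": 0, "spin": 0},
  {"dx": 1.4, "dy": 4, "dz": 0, "spin": 0},
  {"dx": 1.4, "dy": 4, "dz": 0, "spin": 0},
  {"dx": 1.4, "dy": 4, "dz": 0.6, "spin": 0},
  {"dx": 1.4, "dy": 4, "dz": 1, "spin": 0},
  {"dx": 1.4, "dy": 4, "dz": 1, "spin": 0},
  {"dx": 1.4, "dy": 3.8, "dz": 1, "spin": 0},
  {"dx": 0.4, "dy": 1, "dz": 0, "spin": 0},
])

```text
time: 14.85
ee_pos: [0.4576, 0.2505, 0.2863]
eef_rot: [-0.041, 0.999, -0.0, -0.001]
ft_force: [1.0, -0.2, 0.4]
width: 0.07
grip_force: 0.0
```

Emit:
move_arm([
  {"dx": 0, "dy": 0, "dz": 0, "spin": 0},
  {"dx": 0, "dy": 0, "dz": 0, "spin": 0},
])

```text
time: 15.05
ee_pos: [0.461, 0.2452, 0.288]
eef_rot: [-0.037, 0.999, -0.0, 0.0]
ft_force: [-0.2, -0.9, 0.5]
width: 0.07
grip_force: 0.0
```

```bash
python3 go.py .4615 .246 .009 94.4; python3 wr.py .02 w5;python3 - <<'E'
import pickle
from h import *
c=pickle.load(open("w.pkl","rb"));p=proj(c,[.4615,.246,.012]);print(p)
x,y=int(p[0]),int(p[1]);hsv=cv2.cvtColor(c["img"],cv2.COLOR_RGB2HSV)
m=(hsv[...,2]>110)&(hsv[...,1]<60)
for b in blobs(m,(x-60,y-60,x+60,y+60),100):
    bx=b[2];u=(bx[0]+bx[2]/2,bx[1]+bx[3]/2);print(b,ray(c,u,.012).round(4))
E
```

```text
t 15.05 pos [0.461  0.2452 0.288 ] yaw 94.25 q [-0.96  0.21  0.43  1.89 -0.1   1.06  1.16] w 0.07002123514222874 grip 0.0 F [-0.2 -0.9  0.5]
dxy [-0.05  0.08] dz 9.68
spin -0.003
([255.6, 199.1], 1760, [230, 172, 52, 54]) [0.463  0.2455 0.02  ]
([15.2, 257.5], 367, [6, 244, 20, 25]) [0.5447 0.0012 0.02  ]
([257.0, 256.3], 6310, [133, 244, 249, 26]) [0.5247 0.2515 0.02  ]
([420.1, 257.5], 1468, [393, 244, 58, 31]) [0.5135 0.4207 0.02  ]
([498.8, 257.5], 368, [489, 244, 20, 25]) [0.5074 0.5024 0.02  ]
([414.4, 350.1], 5781, [321, 332, 191, 52]) [0.6315 0.4424 0.02  ]
grasp px [254.91640548 197.36540778]
[256.19192856 195.40219307]
([255.6, 199.1], 1760, [230, 172, 52, 54]) [0.4653 0.2461 0.012 ]
([255.5, 249.0], 1320, [196, 244, 120, 11]) [0.5212 0.2502 0.012 ]
```

Emit:
move_arm([
  {"dx": -0.15, "dy": 0, "dz": 1.5, "spin": 0},
  {"dx": 0, "dy": 0, "dz": 3, "spin": 0},
  {"dx": 0, "dy": 0, "dz": 2.7, "spin": 0},
  {"dx": 0, "dy": 0, "dz": 1.5, "spin": 0},
  {"dx": 0, "dy": 0, "dz": 0.9, "spin": 0},
  {"dx": 0, "dy": 0, "dz": 0, "spin": 0},
  {"dx": 0, "dy": 0, "dz": 0, "spin": 0},
])

```text
time: 15.8
ee_pos: [0.4626, 0.246, 0.1926]
eef_rot: [-0.037, 0.999, 0.0, 0.0]
ft_force: [-0.2, 0.3, -0.0]
width: 0.0698
grip_force: 0.0
```

Emit:
move_arm([
  {"dx": 0, "dy": 0, "dz": 0, "spin": 0},
  {"dx": 0, "dy": 0, "dz": 0, "spin": 0},
  {"dx": 0, "dy": 0, "dz": 0, "spin": 0},
  {"dx": 0, "dy": 0, "dz": 0, "spin": 0},
  {"dx": 0, "dy": 0, "dz": 0, "spin": 0},
  {"dx": 0, "dy": 0, "dz": 0, "spin": 0},
  {"dx": 0, "dy": 0, "dz": 0, "spin": 0},
], claw=3.5, squeeze=15)

```text
time: 16.5
ee_pos: [0.4621, 0.2465, 0.1922]
eef_rot: [-0.038, 0.999, 0.0, 0.0]
ft_force: [-1.5, -0.7, 5.4]
width: 0.0486
grip_force: 15.0
```

```bash
python3 go.py .622 .1235 .09 94.4
```

```text
t 16.5 pos [0.4621 0.2465 0.1922] yaw 94.31 q [-0.93  0.36  0.4   1.96 -0.18  0.86  1.22] w 0.048623343360471735 grip 15.000407479237765 F [-1.5 -0.7  5.4]
dxy [-15.02 -13.47] dz -8.0
spin -0.002
```

Emit:
move_arm([
  {"dx": 0, "dy": 0, "dz": -1, "spin": 0},
  {"dx": 0, "dy": 0, "dz": -3, "spin": 0},
  {"dx": 0, "dy": 0, "dz": -4, "spin": 0},
  {"dx": -2, "dy": -1.8, "dz": 0, "spin": 0},
  {"dx": -3, "dy": -2.7, "dz": 0, "spin": 0},
  {"dx": -3, "dy": -2.7, "dz": 0, "spin": 0},
  {"dx": -3, "dy": -2.7, "dz": 0, "spin": 0},
  {"dx": -2.5, "dy": -2.2, "dz": 0, "spin": 0},
  {"dx": -1.5, "dy": -1.4, "dz": 0, "spin": 0},
  {"dx": 0, "dy": 0, "dz": 0, "spin": 0},
  {"dx": 0, "dy": 0, "dz": 0, "spin": 0},
  {"dx": 0, "dy": 0, "dz": 0, "spin": 0},
])

```text
time: 17.7
ee_pos: [0.621, 0.1243, 0.2719]
eef_rot: [-0.038, 0.999, 0.0, -0.0]
ft_force: [-1.0, -0.5, -0.7]
width: 0.049
grip_force: 15.0
```

```bash
python3 go.py .622 .1235 .036 94.4; python3 wr.py .07 w6 >/dev/null; python3 reds.py; python3 - <<'E'
import pickle
from h import *
c=pickle.load(open("w.pkl","rb"))
for z in(.026,.06):print(proj(c,[.622,.123,z]))
E
```

```text
t 17.7 pos [0.621  0.1243 0.2719] yaw 94.39 q [-0.65  0.48  0.49  1.61 -0.25  1.11  1.56] w 0.04898091721027493 grip 14.999949254561216 F [-1.  -0.5 -0.7]
dxy [-0.1  -0.09] dz 5.37
spin -0.0
red ([149.4, 179.7], 863, [109, 163, 76, 63]) [0.607  0.0287 0.02  ]
red ([38.7, 197.1], 3331, [1, 170, 73, 60]) [ 0.631 -0.072  0.02 ]
red ([253.7, 188.2], 1623, [222, 170, 66, 44]) [0.6077 0.1222 0.02  ]
red ([256.2, 227.2], 210, [241, 223, 32, 10]) [0.6452 0.1274 0.02  ]
red ([61.4, 286.4], 209, [55, 270, 14, 34]) [ 0.7237 -0.0623  0.02  ]
red ([255.4, 283.2], 1614, [207, 270, 96, 23]) [0.7053 0.1312 0.02  ]
post [252. 205.]
wide [145. 200.]
sq [ 38. 200.]
nar [-71. 200.]
[253.29921701 205.36062296]
[252.79616603 219.03315507]
```

View pics/w6.png

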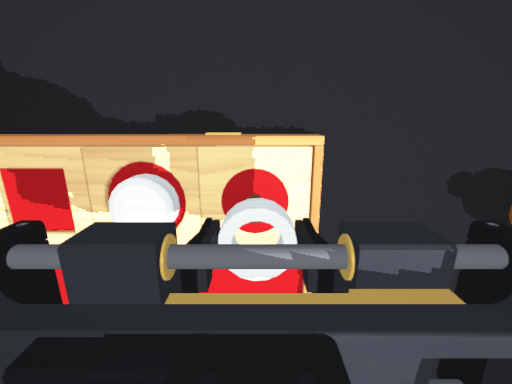

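The ring is held level at (256,240) with the post visible through its hole. The tile sits within its pocket at (145,205). Lowering the ring over the post.

Emit:
move_arm([
  {"dx": 0, "dy": 0, "dz": 1, "spin": 0},
  {"dx": 0, "dy": 0, "dz": 1, "spin": 0},
  {"dx": 0, "dy": 0, "dz": 1, "spin": 0},
  {"dx": 0, "dy": 0, "dz": 0, "spin": 0},
])

```text
time: 18.15
ee_pos: [0.6208, 0.1233, 0.2396]
eef_rot: [-0.038, 0.999, -0.0, -0.002]
ft_force: [-0.0, 0.1, -1.4]
width: 0.0487
grip_force: 15.0
```

Emit:
move_arm([
  {"dx": 0, "dy": 0, "dz": 1, "spin": 0},
  {"dx": 0, "dy": 0, "dz": 0.7, "spin": 0},
  {"dx": 0, "dy": 0, "dz": 0.4, "spin": 0},
  {"dx": 0, "dy": 0, "dz": 0.1, "spin": 0},
  {"dx": 0, "dy": 0, "dz": 0, "spin": 0},
  {"dx": 0, "dy": 0, "dz": 0, "spin": 0},
])

```text
time: 18.75
ee_pos: [0.6218, 0.1231, 0.2202]
eef_rot: [-0.038, 0.999, 0.0, 0.0]
ft_force: [-0.1, -0.3, -0.0]
width: 0.0488
grip_force: 15.0
```

Tips are at 0.038, and contact is expected at about 0.036.

Emit:
move_arm([
  {"dx": 0, "dy": 0, "dz": 0.12, "spin": 0},
  {"dx": 0, "dy": 0, "dz": 0.1, "spin": 0},
  {"dx": 0, "dy": 0, "dz": 0.04, "spin": 0},
  {"dx": 0, "dy": 0, "dz": 0, "spin": 0},
  {"dx": 0, "dy": 0, "dz": 0, "spin": 0},
])

```text
time: 19.25
ee_pos: [0.6218, 0.1231, 0.2183]
eef_rot: [-0.038, 0.999, 0.0, 0.0]
ft_force: [-4.0, -1.1, 7.9]
width: 0.0492
grip_force: 15.0
```

Emit:
move_arm([
  {"dx": 0, "dy": 0, "dz": 0, "spin": 0},
  {"dx": 0, "dy": 0, "dz": 0, "spin": 0},
  {"dx": 0, "dy": 0, "dz": 0, "spin": 0},
  {"dx": 0, "dy": 0, "dz": 0, "spin": 0},
  {"dx": 0, "dy": 0, "dz": -1, "spin": 0},
  {"dx": 0, "dy": 0, "dz": -3, "spin": 0},
  {"dx": 0, "dy": 0, "dz": -4, "spin": 0},
  {"dx": 0, "dy": 0, "dz": -3, "spin": 0},
  {"dx": 0, "dy": 0, "dz": 0, "spin": 0},
], claw=7)

```text
time: 20.15
ee_pos: [0.6228, 0.1228, 0.3328]
eef_rot: [-0.037, 0.999, 0.001, 0.004]
ft_force: [0.1, -0.0, 0.1]
width: 0.0696
grip_force: 0.0
```

```bash
python3 go.py .44 -.19 .14 30; python3 - <<'E'
import pickle
from h import *
d=pickle.load(open("c0.pkl","rb"));c=d["top"];hsv=cv2.cvtColor(c["img"],cv2.COLOR_RGB2HSV)
m=((hsv[...,2]>110)&(hsv[...,1]<60))[190:225,305:345].astype(np.uint8)
p=cv2.findNonZero(m)[:,0]+[305,190]
w=np.array([ray(c,q,.044)[:2] for q in p]);r=cv2.minAreaRect((w*1000).astype(np.float32));print(r,cv2.boxPoints(r))
E
```

```text
t 20.15 pos [0.6228 0.1228 0.3328] yaw 94.28 q [-0.66  0.43  0.51  1.55 -0.22  1.21  1.54] w 0.06956336179844885 grip 0.0 F [ 0.1 -0.   0.1]
dxy [ 20.57 -29.83] dz 1.06
spin 1.122
((447.075439453125, -223.18838500976562), (50.812076568603516, 74.14404296875), 35.15194320678711) [[ 404.95868 -207.5047 ]
 [ 447.64685 -268.12695]
 [ 489.1922  -238.87207]
 [ 446.50403 -178.24982]]
```

Emit:
move_arm([
  {"dx": 1.2, "dy": -2, "dz": 0, "spin": 0},
  {"dx": 2.2, "dy": -4, "dz": 0, "spin": 0},
  {"dx": 2.2, "dy": -4, "dz": 0, "spin": 0},
  {"dx": 2.2, "dy": -4, "dz": 0, "spin": 0},
  {"dx": 2.2, "dy": -4, "dz": 0, "spin": 0},
  {"dx": 2.2, "dy": -4, "dz": 0, "spin": 0},
  {"dx": 2.2, "dy": -4, "dz": 0, "spin": 0},
  {"dx": 2.2, "dy": -4, "dz": 0, "spin": 0},
  {"dx": 1, "dy": -2, "dz": 0, "spin": 0.08},
  {"dx": 0, "dy": 0, "dz": 0, "spin": 0.12},
  {"dx": 0, "dy": 0, "dz": 0, "spin": 0.12},
  {"dx": 0, "dy": 0, "dz": 0, "spin": 0.12},
])

```text
time: 21.35
ee_pos: [0.4699, -0.2094, 0.3272]
eef_rot: [0.184, 0.983, 0.0, -0.0]
ft_force: [-0.3, 0.5, 1.3]
width: 0.0697
grip_force: 0.0
```

Emit:
move_arm([
  {"dx": 0, "dy": 0, "dz": 0, "spin": 0.12},
  {"dx": 0, "dy": 0, "dz": 0, "spin": 0.12},
  {"dx": 0, "dy": 0, "dz": 0, "spin": 0.12},
  {"dx": 0, "dy": 0, "dz": 0, "spin": 0.12},
  {"dx": 0, "dy": 0, "dz": 0, "spin": 0.1},
  {"dx": 0, "dy": 0, "dz": 0, "spin": 0},
  {"dx": 0, "dy": 0, "dz": 0, "spin": 0},
])

```text
time: 22.05
ee_pos: [0.4701, -0.2091, 0.3272]
eef_rot: [0.454, 0.891, 0.0, -0.0]
ft_force: [0.4, -0.1, 0.2]
width: 0.07
grip_force: 0.0
```

```bash
python3 go.py .461 -.2426 .004 35.2; python3 wr.py .044 w7;python3 - <<'E'
import pickle
from h import *
c=pickle.load(open("w.pkl","rb"));a=np.radians(125.2);u=np.array([np.cos(a),np.sin(a)]);v=np.array([-u[1],u[0]]);o=np.array([.447,-.223])
for i in(-32,32):
  for j in(-22,22): print(i,j,proj(c,[*(o+i*u*1e-3+j*v*1e-3),.044]).round(0))
E
```

```text
t 22.05 pos [ 0.4701 -0.2091  0.3272] yaw 36.04 q [-0.42  0.18  0.84  1.89 -0.15  1.14  1.1 ] w 0.06998237074966876 grip 0.0 F [ 0.4 -0.1  0.2]
dxy [-2.17 -2.71] dz 14.1
spin 0.015
([502.9, 98.9], 811, [491, 71, 21, 53]) [0.6025 0.0023 0.044 ]
([425.3, 157.4], 1034, [392, 114, 70, 84]) [ 0.5833 -0.0795  0.044 ]
([232.7, 165.9], 433, [210, 158, 45, 15]) [ 0.4336 -0.1991  0.044 ]
([231.7, 201.2], 2011, [210, 178, 45, 48]) [ 0.4538 -0.2301  0.044 ]
([373.9, 218.2], 429, [350, 193, 46, 51]) [ 0.586  -0.1571  0.044 ]
([252.5, 257.1], 5482, [133, 245, 244, 24]) [ 0.509  -0.2696  0.044 ]
([15.0, 256.6], 262, [6, 246, 18, 22]) [ 0.2974 -0.4229  0.044 ]
grasp px [256.28167353 194.37217356]
-32 -22 [251. 222.]
-32 22 [210. 221.]
32 -22 [252. 161.]
32 22 [208. 161.]
```

View pics/w7.png

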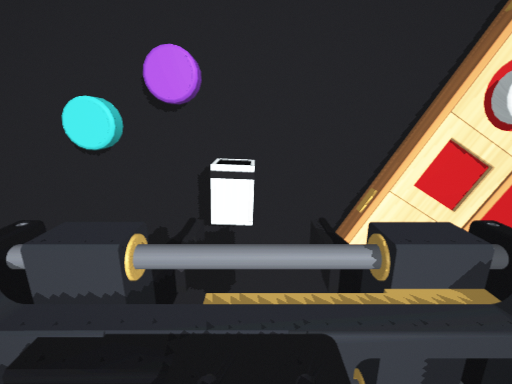

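The trap is aligned with the gripper: its closed edge is at row 225, its mouth rim at rows 158–172, and it spans columns 210–255. I'll grip near the closed end with low force, so that the mouth end can swing down on lifting.

```bash
python3 go.py .466 -.2462 .006 35.2
```

```text
t 22.1 pos [ 0.4701 -0.2091  0.3272] yaw 36.03 q [-0.42  0.18  0.84  1.89 -0.15  1.14  1.1 ] w 0.07011283916737202 grip 0.0 F [ 0.6  0.4 -0.2]
dxy [-2.75 -2.51] dz 13.9
spin 0.015
```

Emit:
move_arm([
  {"dx": -1.4, "dy": -1.3, "dz": 0, "spin": 0.015},
  {"dx": -1.35, "dy": -1.2, "dz": 0, "spin": 0},
  {"dx": 0, "dy": 0, "dz": 2, "spin": 0},
  {"dx": 0, "dy": 0, "dz": 4, "spin": 0},
  {"dx": 0, "dy": 0, "dz": 3.5, "spin": 0},
  {"dx": 0, "dy": 0, "dz": 2, "spin": 0},
  {"dx": 0, "dy": 0, "dz": 1.5, "spin": 0},
  {"dx": 0, "dy": 0, "dz": 0.8, "spin": 0},
  {"dx": 0, "dy": 0, "dz": 0, "spin": 0},
  {"dx": 0, "dy": 0, "dz": 0, "spin": 0},
])

```text
time: 23.1
ee_pos: [0.4661, -0.2463, 0.19]
eef_rot: [0.462, 0.887, 0.0, 0.001]
ft_force: [0.0, -0.3, 0.4]
width: 0.0703
grip_force: 0.0
```

Emit:
move_arm([
  {"dx": 0, "dy": 0, "dz": 0, "spin": 0},
  {"dx": 0, "dy": 0, "dz": 0, "spin": 0},
  {"dx": 0, "dy": 0, "dz": 0, "spin": 0},
  {"dx": 0, "dy": 0, "dz": 0, "spin": 0},
  {"dx": 0, "dy": 0, "dz": 0, "spin": 0},
  {"dx": 0, "dy": 0, "dz": 0, "spin": 0},
  {"dx": 0, "dy": 0, "dz": 0, "spin": 0},
  {"dx": 0, "dy": 0, "dz": 0, "spin": 0},
], claw=3, squeeze=3)

```text
time: 23.9
ee_pos: [0.4658, -0.2462, 0.1894]
eef_rot: [0.462, 0.887, 0.0, 0.0]
ft_force: [-1.0, 0.7, 4.1]
width: 0.044
grip_force: 3.0
```

Emit:
move_arm([
  {"dx": 0, "dy": 0, "dz": -0.5, "spin": 0},
  {"dx": 0, "dy": 0, "dz": -1, "spin": 0},
  {"dx": 0, "dy": 0, "dz": -1, "spin": 0},
  {"dx": 0, "dy": 0, "dz": -1, "spin": 0},
  {"dx": 0, "dy": 0, "dz": -1, "spin": 0},
  {"dx": 0, "dy": 0, "dz": 0, "spin": 0},
  {"dx": 0, "dy": 0, "dz": 0, "spin": 0},
])

```text
time: 24.6
ee_pos: [0.4659, -0.2459, 0.2344]
eef_rot: [0.462, 0.887, 0.0, 0.0]
ft_force: [-0.2, 0.1, -1.7]
width: 0.0441
grip_force: 3.0
```

```bash
python3 go.py .466 -.2462 .006 35.2; python3 wr.py .07 w8; python3 - <<'E'
import cv2
from bench import imaging
import sys;sys.path.insert(0,'.')
from h import *
c=imaging.camera("scene");p=proj(c,[.466,-.24,.05]);x,y=[int(v) for v in p]
a=cv2.resize(c["img"][y-60:y+60,x-60:x+60],(400,400));w=cv2.imread("pics/w8.png")[50:300,130:380]
cv2.imwrite("pics/w8c.png",np.hstack([a[:,:,::-1],cv2.resize(w,(400,400))]))
E
```

```text
t 24.6 pos [ 0.4659 -0.2459  0.2344] yaw 35.02 q [-0.28  0.37  0.8   1.94 -0.32  0.96  1.28] w 0.04412272501029111 grip 2.9999985619633662 F [-0.2  0.1 -1.7]
dxy [-0.03 -0.01] dz 4.62
spin -0.003
([257.0, 155.3], 1452, [212, 146, 91, 18]) [ 0.4348 -0.2004  0.07  ]
([257.0, 211.2], 5747, [213, 179, 89, 66]) [ 0.4532 -0.2266  0.07  ]
([469.6, 212.3], 366, [444, 186, 50, 57]) [ 0.5538 -0.1569  0.07  ]
([38.4, 256.9], 1190, [6, 247, 63, 21]) [ 0.362  -0.3261  0.07  ]
([253.1, 257.7], 3453, [174, 246, 162, 25]) [ 0.4683 -0.2523  0.07  ]
([467.2, 253.5], 572, [446, 247, 47, 20]) [ 0.5722 -0.176   0.07  ]
grasp px [255.60379196 247.64029318]
```

View pics/w8c.png

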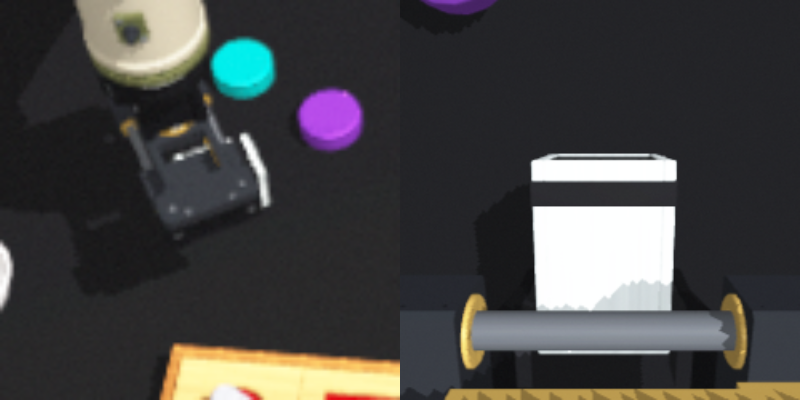

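At 3 N the wide pad patch holds the box rigidly level, so it did not swing. I'll set it back and regrip with a small patch at the upper corner of the closed end, where gravity can turn it. First I measure where the closed edge is.

```bash
python3 - <<'E'
import pickle
from h import *
c=pickle.load(open("w.pkl","rb"))
a=np.radians(125);u=np.array([np.cos(a),np.sin(a)])
for lab,uv in(("closed",(257,270)),("mouth",(257,150))):
    p=ray(c,uv,.0895)[:2]-[.4659,-.2459];print(lab,(p@u*1000).round(1))
E
```

```text
closed -3.0
mouth 60.1
```

Emit:
move_arm([
  {"dx": 0, "dy": 0, "dz": 1.5, "spin": 0},
  {"dx": 0, "dy": 0, "dz": 1.5, "spin": 0},
  {"dx": 0, "dy": 0, "dz": 0.9, "spin": 0},
  {"dx": 0, "dy": 0, "dz": 0.4, "spin": 0},
  {"dx": 0, "dy": 0, "dz": 0.15, "spin": 0},
  {"dx": 0, "dy": 0, "dz": 0, "spin": 0},
  {"dx": 0, "dy": 0, "dz": 0, "spin": 0},
])

```text
time: 25.4
ee_pos: [0.466, -0.2461, 0.19]
eef_rot: [0.462, 0.887, 0.0, 0.0]
ft_force: [-0.9, 0.1, -1.6]
width: 0.044
grip_force: 3.0
```

Emit:
move_arm([
  {"dx": 0, "dy": 0, "dz": 0.07, "spin": 0},
  {"dx": 0, "dy": 0, "dz": 0, "spin": 0},
])

```text
time: 25.6
ee_pos: [0.466, -0.2461, 0.1893]
eef_rot: [0.462, 0.887, 0.0, 0.0]
ft_force: [0.9, -0.5, -1.2]
width: 0.044
grip_force: 3.0
```

Emit:
move_arm([
  {"dx": 0, "dy": 0, "dz": 0, "spin": 0},
  {"dx": 0, "dy": 0, "dz": 0, "spin": 0},
  {"dx": 0, "dy": 0, "dz": 0, "spin": 0},
  {"dx": 0, "dy": 0, "dz": -1.5, "spin": 0},
  {"dx": 0, "dy": 0, "dz": -1.6, "spin": 0},
  {"dx": -0.85, "dy": 0, "dz": 0, "spin": 0},
  {"dx": 0, "dy": 0, "dz": 0, "spin": 0},
], claw=6)

```text
time: 26.3
ee_pos: [0.4714, -0.2538, 0.2212]
eef_rot: [0.462, 0.887, 0.0, 0.001]
ft_force: [-0.6, 0.1, -1.0]
width: 0.0597
grip_force: 0.0
```

Emit:
move_arm([
  {"dx": 0, "dy": 0, "dz": 0, "spin": 0},
  {"dx": 0, "dy": 0, "dz": 0, "spin": 0},
  {"dx": 0, "dy": 0, "dz": 0, "spin": 0},
  {"dx": 0, "dy": 0, "dz": 0, "spin": 0},
  {"dx": 0, "dy": 0, "dz": 0, "spin": 0},
  {"dx": 0, "dy": 0, "dz": 0, "spin": 0},
], claw=3, squeeze=4)

```text
time: 26.9
ee_pos: [0.4706, -0.253, 0.2199]
eef_rot: [0.462, 0.887, 0.0, -0.0]
ft_force: [-0.1, 0.2, -1.0]
width: 0.0438
grip_force: 4.0
```

Emit:
move_arm([
  {"dx": 0, "dy": 0, "dz": -0.6, "spin": 0},
  {"dx": 0, "dy": 0, "dz": -0.8, "spin": 0},
  {"dx": 0, "dy": 0, "dz": -0.8, "spin": 0},
  {"dx": 0, "dy": 0, "dz": -0.8, "spin": 0},
  {"dx": 0, "dy": 0, "dz": -0.8, "spin": 0},
  {"dx": 0, "dy": 0, "dz": -0.8, "spin": 0},
  {"dx": 0, "dy": 0, "dz": -0.6, "spin": 0},
  {"dx": 0, "dy": 0, "dz": 0, "spin": 0},
  {"dx": 0, "dy": 0, "dz": 0, "spin": 0},
])

```text
time: 27.8
ee_pos: [0.4706, -0.2529, 0.272]
eef_rot: [0.462, 0.887, 0.0, -0.0]
ft_force: [-0.3, 2.0, -1.0]
width: 0.0441
grip_force: 4.0
```

```bash
python3 go.py; python3 wr.py .07 w9; python3 - <<'E'
import cv2
from bench import imaging
import sys;sys.path.insert(0,'.')
from h import *
c=imaging.camera("scene");p=proj(c,[.466,-.24,.05]);x,y=[int(v) for v in p]
a=cv2.resize(c["img"][y-60:y+60,x-60:x+60],(400,400));w=cv2.imread("pics/w9.png")[50:300,130:380]
cv2.imwrite("pics/w9c.png",np.hstack([a[:,:,::-1],cv2.resize(w,(400,400))]))
E
```

```text
t 27.8 pos [ 0.4706 -0.2529  0.272 ] yaw 35.02 q [-0.3   0.33  0.83  1.89 -0.28  1.04  1.26] w 0.04405676422179969 grip 3.999994620680809 F [-0.3  2.  -1. ]
([257.2, 148.5], 495, [226, 145, 63, 8]) [ 0.4397 -0.2074  0.07  ]
([257.0, 202.4], 5370, [223, 162, 69, 82]) [ 0.4616 -0.2389  0.07  ]
([437.7, 190.6], 279, [413, 166, 46, 56]) [ 0.5615 -0.1581  0.07  ]
([455.7, 229.8], 746, [438, 215, 39, 30]) [ 0.5941 -0.1719  0.07  ]
([38.1, 257.0], 1208, [6, 247, 63, 21]) [ 0.3503 -0.37    0.07  ]
([253.6, 257.1], 3305, [175, 247, 163, 21]) [ 0.4845 -0.276   0.07  ]
([464.8, 253.5], 506, [446, 247, 43, 18]) [ 0.614  -0.1816  0.07  ]
grasp px [255.97609647 224.05430753]
```

View pics/w9c.png

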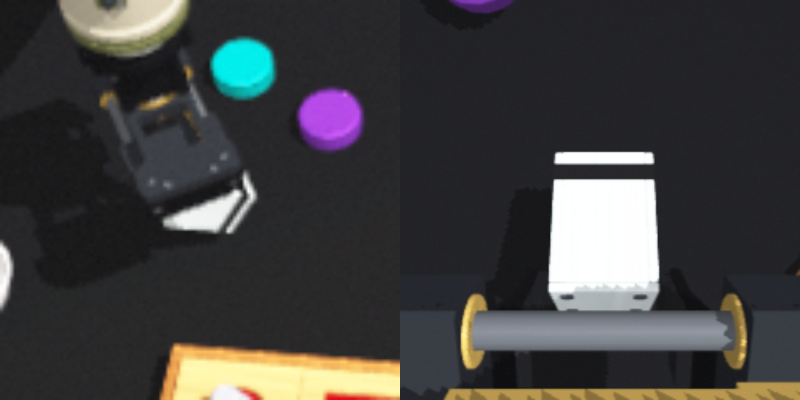

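It worked: the box now hangs tilted about 45–50° mouth down (wrist crop: closed-end face at bottom, band at top). Lowering it until its lower edge touches the bench, then I'll roll it upright along an arc.

Emit:
move_arm([
  {"dx": 0, "dy": 0, "dz": 0.6, "spin": 0},
  {"dx": 0, "dy": 0, "dz": 0.6, "spin": 0},
  {"dx": 0, "dy": 0, "dz": 0.4, "spin": 0},
  {"dx": 0, "dy": 0, "dz": 0.3, "spin": 0},
  {"dx": 0, "dy": 0, "dz": 0, "spin": 0},
  {"dx": 0, "dy": 0, "dz": 0, "spin": 0},
], squeeze=5)

```text
time: 28.5
ee_pos: [0.4706, -0.2531, 0.253]
eef_rot: [0.462, 0.887, -0.0, -0.0]
ft_force: [0.7, -0.3, -1.9]
width: 0.0436
grip_force: 5.0
```

```bash
python3 go.py; python3 wr.py .07 w10; python3 - <<'E'
import cv2
from bench import imaging
import sys;sys.path.insert(0,'.')
from h import *
c=imaging.camera("scene");p=proj(c,[.466,-.24,.05]);x,y=[int(v) for v in p]
a=cv2.resize(c["img"][y-50:y+50,x-50:x+50],(400,400));w=cv2.imread("pics/w10.png")[50:300,130:380]
cv2.imwrite("pics/w10c.png",np.hstack([a[:,:,::-1],cv2.resize(w,(400,400))]))
E
```

```text
t 28.5 pos [ 0.4706 -0.2531  0.253 ] yaw 35.0 q [-0.28  0.36  0.81  1.91 -0.3   1.01  1.28] w 0.04360431665706492 grip 4.999953769147396 F [ 0.7 -0.3 -1.9]
([257.1, 148.5], 488, [226, 145, 63, 8]) [ 0.4385 -0.2061  0.07  ]
([257.0, 202.6], 5407, [222, 162, 70, 83]) [ 0.4582 -0.2343  0.07  ]
([451.8, 198.4], 421, [425, 170, 52, 61]) [ 0.5588 -0.1604  0.07  ]
([39.3, 256.8], 1166, [6, 247, 63, 21]) [ 0.359  -0.3511  0.07  ]
([253.0, 257.2], 3354, [175, 246, 160, 23]) [ 0.4784 -0.2678  0.07  ]
([466.0, 252.9], 474, [446, 247, 42, 18]) [ 0.5949 -0.1822  0.07  ]
grasp px [256.11576173 234.93374746]
```

View pics/w10c.png

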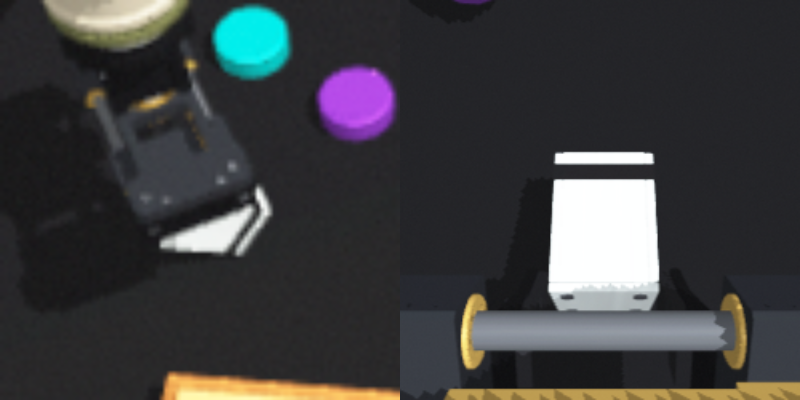

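```bash
cat > tilt.py <<'E'
import pickle,sys
from h import *
def tilt(c,px):  # px: closedL closedR mouthR mouthL of the visible (orig. top) face
    obj=np.array([[0,22,0],[0,-22,0],[64,-22,0],[64,22,0]],float)*1e-3
    ok,rv,tv=cv2.solvePnP(obj,np.array(px,float),c["camera_matrix"],None)
    Rc=cv2.Rodrigues(rv)[0];R=np.array(c["R"]).T@Rc;t=np.array(c["R"]).T@(tv[:,0]-c["t"])
    lo=t+R@[.064,0,-.044]; lo2=t+R@[.064,0,.044]
    print("closed-top edge",t.round(4),"axis dir",R[:,0].round(3),"phi",np.degrees(np.arcsin(-R[2,0])).round(1),"low edge z",lo.round(4),lo2.round(4))
E
python3 - <<'E'
import sys;sys.path.insert(0,'.')
from tilt import *
c=pickle.load(open("w.pkl","rb"))
f=lambda x,y:((x-400)*.625+130,y*.625+50)
tilt(c,[f(548,282),f(659,282),f(654,153),f(555,153)])
E
```

```text
closed-top edge [ 0.4657 -0.2449  0.0785] axis dir [-0.406  0.593 -0.695] phi 44.0 low edge z [ 0.4577 -0.2317  0.0024] [ 0.4217 -0.1822  0.0656]
```

PnP puts the tilt at 44° with the low edge about 2 mm above the bench. Making contact and rolling the first part.

Emit:
move_arm([
  {"dx": 0, "dy": 0, "dz": 0.3, "spin": 0},
  {"dx": 0, "dy": 0, "dz": 0.1, "spin": 0},
  {"dx": 0.4, "dy": 0, "dz": -0.05, "spin": 0},
  {"dx": 0.4, "dy": 0, "dz": -0.03, "spin": 0},
  {"dx": 0.4, "dy": 0, "dz": 0, "spin": 0},
  {"dx": 0.4, "dy": 0, "dz": 0, "spin": 0},
  {"dx": 0.4, "dy": 0, "dz": 0, "spin": 0},
  {"dx": 0.4, "dy": 0, "dz": 0.03, "spin": 0},
  {"dx": 0, "dy": 0, "dz": 0, "spin": 0},
])

```text
time: 29.5
ee_pos: [0.4566, -0.2329, 0.2494]
eef_rot: [0.461, 0.887, 0.0, -0.0]
ft_force: [-0.9, 0.4, -1.3]
width: 0.0437
grip_force: 5.0
```

```bash
python3 go.py; python3 wr.py .07 w11; python3 - <<'E'
import cv2
from bench import imaging
import sys;sys.path.insert(0,'.')
from h import *
c=imaging.camera("scene");p=proj(c,[.466,-.24,.05]);x,y=[int(v) for v in p]
a=cv2.resize(c["img"][y-50:y+50,x-50:x+50],(400,400));w=cv2.imread("pics/w11.png")[50:300,130:380]
cv2.imwrite("pics/w11c.png",np.hstack([a[:,:,::-1],cv2.resize(w,(400,400))]))
E
```

```text
t 29.5 pos [ 0.4566 -0.2329  0.2494] yaw 35.03 q [-0.34  0.31  0.82  1.96 -0.27  0.98  1.23] w 0.0436706988191189 grip 5.000075809657574 F [-0.9  0.4 -1.3]
([257.2, 148.5], 495, [226, 145, 63, 8]) [ 0.4243 -0.1854  0.07  ]
([494.8, 184.9], 1122, [471, 150, 41, 61]) [ 0.5573 -0.1193  0.07  ]
([255.2, 224.7], 9194, [174, 162, 161, 107]) [ 0.4512 -0.226   0.07  ]
([505.5, 210.7], 246, [494, 197, 18, 28]) [ 0.5758 -0.1269  0.07  ]
([464.5, 234.9], 1706, [438, 200, 61, 67]) [ 0.5669 -0.1535  0.07  ]
([38.6, 256.5], 1387, [6, 245, 64, 24]) [ 0.3462 -0.3273  0.07  ]
grasp px [255.94705198 237.6864459 ]
```

View pics/w11c.png

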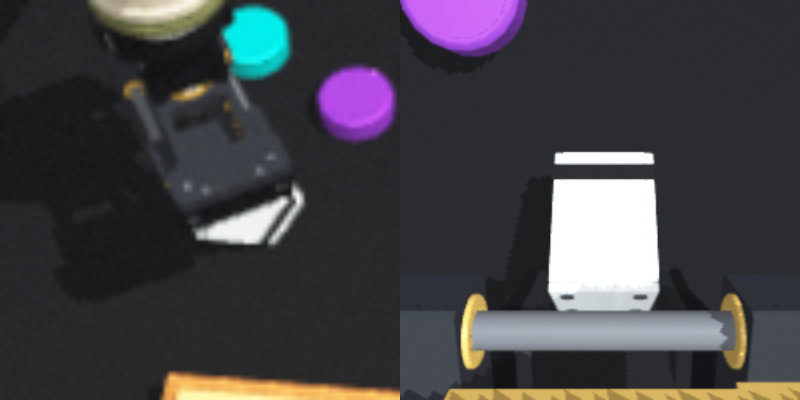

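The tilt is unchanged, the force shows weight only, and the band is still at row 148, so the edge has not touched yet. My picture allowance is now used up, so from here I measure numerically. Moving back and probing down for contact.

Emit:
move_arm([
  {"dx": -1.2, "dy": 0, "dz": 0, "spin": 0},
  {"dx": -1.2, "dy": 0, "dz": 0, "spin": 0},
  {"dx": 0, "dy": 0, "dz": 0.2, "spin": 0},
  {"dx": 0, "dy": 0, "dz": 0, "spin": 0},
  {"dx": 0, "dy": 0, "dz": 0, "spin": 0},
])

```text
time: 30.1
ee_pos: [0.4713, -0.2542, 0.2482]
eef_rot: [0.462, 0.887, -0.0, 0.001]
ft_force: [0.9, -1.3, 5.4]
width: 0.0438
grip_force: 5.0
```

Emit:
move_arm([
  {"dx": 0, "dy": 0, "dz": 0.2, "spin": 0},
  {"dx": 0, "dy": 0, "dz": 0, "spin": 0},
  {"dx": 0, "dy": 0, "dz": 0, "spin": 0},
])

```text
time: 30.4
ee_pos: [0.4714, -0.2541, 0.2463]
eef_rot: [0.462, 0.887, -0.0, 0.001]
ft_force: [1.4, -1.6, 4.9]
width: 0.0439
grip_force: 5.0
```

Emit:
move_arm([
  {"dx": 0, "dy": 0, "dz": 0.2, "spin": 0},
  {"dx": 0, "dy": 0, "dz": 0, "spin": 0},
  {"dx": 0, "dy": 0, "dz": 0, "spin": 0},
])

```text
time: 30.7
ee_pos: [0.4714, -0.2541, 0.2443]
eef_rot: [0.462, 0.887, -0.0, 0.001]
ft_force: [1.1, -2.1, 6.0]
width: 0.0438
grip_force: 5.0
```

```bash
cat > prof.py <<'E'
from bench import imaging
from tilt import *
c=imaging.camera("wrist");pickle.dump(c,open("w.pkl","wb"))
hsv=cv2.cvtColor(c["img"],cv2.COLOR_RGB2HSV);v=hsv[...,2];m=(v>110)&(hsv[...,1]<60)
rows=[]
for y in range(60,246):
    x=np.flatnonzero(m[y,180:335])+180
    if len(x)>35: rows.append((y,x[0],x[-1],int(np.median(v[y,x]))))
rows=np.array(rows);print("rows",rows[0],rows[-1])
g=np.flatnonzero(np.diff(rows[:,0])>1);print("gaps",[(rows[i].tolist(),rows[i+1].tolist()) for i in g])
b=np.flatnonzero(np.abs(np.diff(rows[:,3]))>6);print("bright steps",[(rows[i].tolist(),rows[i+1].tolist()) for i in b])
w=rows[:,2]-rows[:,1];i=w[20:].argmax()+20;print("widest",rows[i])
E
python3 prof.py; python3 go.py
```

```text
rows [150 232 282 243] [244 180 288 115]
gaps [([157, 226, 288, 199], [167, 226, 288, 188])]
bright steps [([150, 232, 282, 243], [151, 226, 288, 255]), ([156, 226, 288, 255], [157, 226, 288, 199]), ([157, 226, 288, 199], [167, 226, 288, 188]), ([167, 226, 288, 188], [168, 225, 289, 254]), ([228, 222, 292, 253], [229, 222, 292, 235]), ([229, 222, 292, 235], [230, 222, 292, 225]), ([231, 222, 292, 225], [232, 222, 291, 204]), ([232, 222, 291, 204], [233, 222, 292, 219]), ([238, 222, 292, 224], [239, 222, 291, 199]), ([239, 222, 291, 199], [240, 223, 291, 191]), ([243, 224, 289, 191], [244, 180, 288, 115])]
widest [244 180 288 115]
t 30.75 pos [ 0.4714 -0.2541  0.2443] yaw 34.96 q [-0.27  0.37  0.81  1.91 -0.32  0.99  1.29] w 0.043895503985239656 grip 4.999706223607063 F [ 1.1 -2.1  4.6]
```

Emit:
move_arm([
  {"dx": 0.4, "dy": 0, "dz": 0, "spin": 0},
  {"dx": 0.4, "dy": 0, "dz": 0, "spin": 0},
  {"dx": 0.4, "dy": 0, "dz": 0, "spin": 0},
  {"dx": 0.4, "dy": 0, "dz": 0, "spin": 0},
  {"dx": 0.4, "dy": 0, "dz": 0, "spin": 0},
  {"dx": 0, "dy": 0, "dz": 0, "spin": 0},
])

```text
time: 31.35
ee_pos: [0.4595, -0.237, 0.244]
eef_rot: [0.462, 0.887, 0.0, 0.001]
ft_force: [-0.7, 1.2, 6.1]
width: 0.0439
grip_force: 5.0
```

```bash
python3 -c "
from tilt import *
c=pickle.load(open('w.pkl','rb'));tilt(c,[(221.5,228.5),(292.5,228.5),(288.5,150),(225.5,150)])"; python3 prof.py; python3 go.py
```

```text
closed-top edge [ 0.4665 -0.2458  0.0745] axis dir [-0.378  0.543 -0.75 ] phi 48.6 low edge z [ 0.4612 -0.2381 -0.0026] [ 0.4233 -0.1841  0.0557]
rows [165 234 280 129] [245 180 323 120]
gaps [([171, 228, 286, 186], [179, 227, 287, 248])]
bright steps [([165, 234, 280, 129], [166, 228, 286, 255]), ([170, 228, 286, 255], [171, 228, 286, 186]), ([171, 228, 286, 186], [179, 227, 287, 248]), ([179, 227, 287, 248], [180, 227, 287, 255]), ([228, 222, 292, 255], [229, 222, 292, 248]), ([229, 222, 292, 248], [230, 222, 292, 239]), ([233, 221, 292, 237], [234, 222, 292, 225]), ([234, 222, 292, 225], [235, 221, 292, 235]), ([239, 221, 293, 246], [240, 221, 293, 236]), ([243, 222, 292, 233], [244, 180, 292, 145]), ([244, 180, 292, 145], [245, 180, 323, 120])]
widest [245 180 323 120]
t 31.4 pos [ 0.4595 -0.2371  0.244 ] yaw 34.99 q [-0.32  0.33  0.82  1.96 -0.29  0.97  1.25] w 0.043953757364790146 grip 4.999958015978336 F [0.6 0.2 6.1]
```

Emit:
move_arm([
  {"dx": 0.4, "dy": 0, "dz": 0, "spin": 0},
  {"dx": 0.4, "dy": 0, "dz": 0.05, "spin": 0},
  {"dx": 0.4, "dy": 0, "dz": 0.1, "spin": 0},
  {"dx": 0.4, "dy": 0, "dz": 0.1, "spin": 0},
  {"dx": 0, "dy": 0, "dz": 0, "spin": 0},
])

```text
time: 31.9
ee_pos: [0.4496, -0.2229, 0.2407]
eef_rot: [0.461, 0.887, 0.0, -0.001]
ft_force: [-1.0, 2.1, 2.8]
width: 0.0439
grip_force: 5.0
```

```bash
python3 -c "
from tilt import *
c=pickle.load(open('w.pkl','rb'));tilt(c,[(221.5,229),(292.5,229),(286.7,165.3),(227.3,165.3)])"; python3 prof.py; python3 go.py
```

```text
closed-top edge [ 0.4545 -0.2286  0.0744] axis dir [-0.266  0.381 -0.885] phi 62.3 low edge z [ 0.4599 -0.2361 -0.0027] [ 0.4151 -0.1724  0.0382]
rows [180 230 284 254] [245 180 326 122]
gaps [([183, 230, 285, 237], [189, 230, 285, 117])]
bright steps [([182, 229, 285, 255], [183, 230, 285, 237]), ([183, 230, 285, 237], [189, 230, 285, 117]), ([189, 230, 285, 117], [190, 228, 286, 254]), ([228, 222, 292, 253], [229, 222, 292, 239]), ([243, 221, 293, 240], [244, 180, 293, 151]), ([244, 180, 293, 151], [245, 180, 326, 122])]
widest [245 180 326 122]
t 31.95 pos [ 0.4497 -0.2231  0.2408] yaw 35.03 q [-0.36  0.29  0.83  2.   -0.26  0.96  1.21] w 0.0436955744554789 grip 5.000291978940368 F [0.2 1.1 2.5]
```

The box is pivoting cleanly about its edge: 62°, now about 76°. Finishing the arc.

Emit:
move_arm([
  {"dx": 0.4, "dy": 0, "dz": 0.15, "spin": 0},
  {"dx": 0.4, "dy": 0, "dz": 0.17, "spin": 0},
  {"dx": 0.4, "dy": 0, "dz": 0.2, "spin": 0},
  {"dx": 0.3, "dy": 0, "dz": 0.18, "spin": 0},
  {"dx": 0, "dy": 0, "dz": 0, "spin": 0},
])

```text
time: 32.45
ee_pos: [0.4411, -0.2107, 0.2336]
eef_rot: [0.461, 0.887, 0.0, -0.0]
ft_force: [-0.6, 0.9, -1.4]
width: 0.0439
grip_force: 5.0
```

```bash
python3 -c "
from tilt import *
c=pickle.load(open('w.pkl','rb'));tilt(c,[(221.5,228.8),(292.5,228.8),(285.5,180),(229,180)])"; python3 prof.py; python3 go.py
```

```text
closed-top edge [ 0.4444 -0.2144  0.0706] axis dir [-0.148  0.218 -0.965] phi 74.7 low edge z [ 0.4594 -0.2351 -0.0027] [ 0.4104 -0.1658  0.0204]
rows [194 235 279 226] [245 180 322 126]
gaps [([196, 230, 284, 211], [200, 229, 284, 173])]
bright steps [([194, 235, 279, 226], [195, 230, 284, 252]), ([195, 230, 284, 252], [196, 230, 284, 211]), ([196, 230, 284, 211], [200, 229, 284, 173]), ([200, 229, 284, 173], [201, 229, 286, 250]), ([228, 221, 292, 253], [229, 221, 293, 237]), ([229, 221, 293, 237], [230, 221, 293, 229]), ([230, 221, 293, 229], [231, 220, 293, 244]), ([243, 221, 293, 246], [244, 180, 293, 158]), ([244, 180, 293, 158], [245, 180, 322, 126])]
widest [245 180 322 126]
t 32.5 pos [ 0.4411 -0.211   0.2336] yaw 35.03 q [-0.38  0.27  0.83  2.03 -0.25  0.93  1.19] w 0.04390246186007463 grip 4.998911619186401 F [-0.5 -0.2 -1. ]
```

```bash
python3 -c "
from tilt import *
c=pickle.load(open('w.pkl','rb'));tilt(c,[(221,228.8),(293,228.8),(284.5,194.3),(229.5,194.3)])"
```

```text
closed-top edge [ 0.4354 -0.2017  0.065 ] axis dir [-0.034  0.049 -0.998] phi 86.6 low edge z [ 0.4585 -0.2345 -0.0016] [ 0.408  -0.1626  0.0037]
```

Emit:
move_arm([
  {"dx": 0.25, "dy": 0, "dz": 0.15, "spin": 0},
  {"dx": 0.1, "dy": 0, "dz": 0.15, "spin": 0},
  {"dx": 0, "dy": 0, "dz": 0.1, "spin": 0},
  {"dx": 0, "dy": 0, "dz": 0, "spin": 0},
  {"dx": 0, "dy": 0, "dz": 0, "spin": 0},
])

```text
time: 33.0
ee_pos: [0.4392, -0.2084, 0.2298]
eef_rot: [0.462, 0.887, -0.0, -0.0]
ft_force: [0.3, 0.3, -1.7]
width: 0.0438
grip_force: 5.0
```

```bash
python3 prof.py; python3 go.py
```

```text
rows [198 235 278 164] [245 180 327 126]
gaps [([200, 232, 282, 135], [203, 229, 284, 166])]
bright steps [([198, 235, 278, 164], [199, 230, 284, 248]), ([199, 230, 284, 248], [200, 232, 282, 135]), ([200, 232, 282, 135], [203, 229, 284, 166]), ([203, 229, 284, 166], [204, 229, 286, 247]), ([243, 221, 293, 247], [244, 180, 293, 159]), ([244, 180, 293, 159], [245, 180, 327, 126])]
widest [245 180 327 126]
t 33.05 pos [ 0.4392 -0.2085  0.2298] yaw 35.0 q [-0.38  0.27  0.82  2.04 -0.25  0.92  1.18] w 0.04435327148964452 grip 4.99990526586771 F [ 0.  -0.6 -0.9]
```

Emit:
move_arm([
  {"dx": 0, "dy": 0, "dz": 0.15, "spin": 0},
  {"dx": 0, "dy": 0, "dz": 0, "spin": 0},
  {"dx": 0, "dy": 0, "dz": 0, "spin": 0},
])

```text
time: 33.35
ee_pos: [0.4394, -0.2087, 0.2286]
eef_rot: [0.462, 0.887, -0.0, 0.0]
ft_force: [-0.9, -1.6, 2.3]
width: 0.0439
grip_force: 5.0
```

Emit:
move_arm([
  {"dx": 0, "dy": 0, "dz": 0.15, "spin": 0},
  {"dx": 0, "dy": 0, "dz": 0, "spin": 0},
  {"dx": 0, "dy": 0, "dz": 0, "spin": 0},
])

```text
time: 33.65
ee_pos: [0.4395, -0.2088, 0.2272]
eef_rot: [0.462, 0.887, -0.0, 0.0]
ft_force: [-0.7, -1.5, 4.2]
width: 0.0442
grip_force: 5.0
```

```bash
python3 prof.py; python3 go.py
```

```text
rows [199 230 284 246] [245 180 325 126]
gaps [([200, 230, 283, 171], [204, 228, 286, 245])]
bright steps [([199, 230, 284, 246], [200, 230, 283, 171]), ([200, 230, 283, 171], [204, 228, 286, 245]), ([228, 220, 293, 248], [229, 220, 294, 232]), ([229, 220, 294, 232], [230, 219, 294, 246]), ([243, 220, 294, 247], [244, 180, 294, 159]), ([244, 180, 294, 159], [245, 180, 325, 126])]
widest [245 180 325 126]
t 33.7 pos [ 0.4394 -0.2088  0.2272] yaw 34.99 q [-0.38  0.28  0.82  2.05 -0.26  0.92  1.19] w 0.04359637213823104 grip 5.000671483576298 F [-0.6 -2.1  4.9]
```

Emit:
move_arm([
  {"dx": 0, "dy": 0, "dz": 0, "spin": 0},
  {"dx": 0, "dy": 0, "dz": 0, "spin": 0},
  {"dx": 0, "dy": 0, "dz": 0, "spin": 0},
  {"dx": 0, "dy": 0, "dz": 0, "spin": 0},
  {"dx": 0, "dy": 0, "dz": -1, "spin": 0},
  {"dx": 0, "dy": 0, "dz": -3, "spin": 0},
  {"dx": 0, "dy": 0, "dz": -4, "spin": 0},
  {"dx": 0, "dy": 0, "dz": -3, "spin": 0},
  {"dx": 0, "dy": 0, "dz": 0, "spin": 0},
], claw=6.5)

```text
time: 34.6
ee_pos: [0.4402, -0.2094, 0.3412]
eef_rot: [0.462, 0.887, 0.002, 0.003]
ft_force: [0.2, -0.7, -0.2]
width: 0.0651
grip_force: 0.0
```

```bash
cat > boxtop.py <<'E'
from bench import imaging,telemetry
from tilt import *
c=imaging.camera("wrist");pickle.dump(c,open("w.pkl","wb"))
hsv=cv2.cvtColor(c["img"],cv2.COLOR_RGB2HSV);v=hsv[...,2];m=(v>110)&(hsv[...,1]<60)
p=proj(c,[.4464,-.2175,.064]);print("pred centre px",p.round(1),"brightness",v[int(p[1]),int(p[0])])
for y in range(120,246,4):
    x=np.flatnonzero(m[y,170:340])+170
    if len(x)>10: print(y,x[0],x[-1],len(x),int(np.median(v[y,x])),end=" | ")
E
python3 boxtop.py; python3 go.py .4464 -.2175 .045 35
```

```text
pred centre px [255.2 204.5] brightness 255
176 236 275 40 243 | 180 234 276 43 242 | 184 233 277 45 255 | 188 233 277 45 255 | 192 233 277 45 255 | 196 233 277 45 255 | 200 234 277 44 255 | 204 234 277 44 255 | 208 234 277 44 255 | 212 234 277 44 255 | 216 234 277 44 255 | 220 234 276 43 255 | t 34.65 pos [ 0.4398 -0.2088  0.3392] yaw 35.01 q [-0.49  0.07  0.88  1.94 -0.06  1.15  1.03] w 0.0650082141169029 grip 0.0 F [ 0.1  0.  -0.8]
dxy [-1.09  0.04] dz 11.2
spin 0.0
```

The box stands upright, mouth down: its top face is at px (255,203), where predicted. Regripping it centred.

Emit:
move_arm([
  {"dx": -0.6, "dy": 0, "dz": 0, "spin": 0},
  {"dx": -0.5, "dy": 0, "dz": 1, "spin": 0},
  {"dx": 0, "dy": 0, "dz": 3, "spin": 0},
  {"dx": 0, "dy": 0, "dz": 4, "spin": 0},
  {"dx": 0, "dy": 0, "dz": 2, "spin": 0},
  {"dx": 0, "dy": 0, "dz": 1.2, "spin": 0},
  {"dx": 0, "dy": 0, "dz": 0, "spin": 0},
  {"dx": 0, "dy": 0, "dz": 0, "spin": 0},
])

```text
time: 35.45
ee_pos: [0.4459, -0.2178, 0.2255]
eef_rot: [0.462, 0.887, -0.0, 0.0]
ft_force: [0.8, 1.0, 0.5]
width: 0.0648
grip_force: 0.0
```

Emit:
move_arm([
  {"dx": 0, "dy": 0, "dz": 0, "spin": 0},
  {"dx": 0, "dy": 0, "dz": 0, "spin": 0},
  {"dx": 0, "dy": 0, "dz": 0, "spin": 0},
  {"dx": 0, "dy": 0, "dz": 0, "spin": 0},
  {"dx": 0, "dy": 0, "dz": 0, "spin": 0},
  {"dx": 0, "dy": 0, "dz": 0, "spin": 0},
], claw=3, squeeze=15)

```text
time: 36.05
ee_pos: [0.4459, -0.2174, 0.2254]
eef_rot: [0.462, 0.887, 0.0, 0.0]
ft_force: [-0.8, 0.8, 5.9]
width: 0.0439
grip_force: 15.0
```

Emit:
move_arm([
  {"dx": 0, "dy": 0, "dz": -1, "spin": 0},
  {"dx": 0, "dy": 0, "dz": -3, "spin": 0},
  {"dx": 0, "dy": 0, "dz": -3, "spin": 0.1},
  {"dx": 0, "dy": 0, "dz": -2, "spin": 0.12},
  {"dx": 0, "dy": 0, "dz": 0, "spin": 0.12},
  {"dx": 0, "dy": 0, "dz": 0, "spin": 0.12},
  {"dx": 0, "dy": 0, "dz": 0, "spin": 0.075},
  {"dx": 0, "dy": 0, "dz": 0, "spin": 0},
  {"dx": 0, "dy": 0, "dz": 0, "spin": 0},
])

```text
time: 36.95
ee_pos: [0.4456, -0.2174, 0.3152]
eef_rot: [0.679, 0.734, 0.0, -0.0]
ft_force: [-0.1, 0.1, -1.2]
width: 0.0439
grip_force: 15.0
```

```bash
python3 go.py .634 -.0720 .11 4.4
```

```text
t 36.95 pos [ 0.4456 -0.2174  0.3152] yaw 4.49 q [-0.54  0.16  0.98  1.95 -0.15  1.11  0.59] w 0.04387447839739975 grip 14.989678817801178 F [-0.1  0.1 -1.2]
dxy [13.02 19.92] dz 2.3
spin 0.002
```

Emit:
move_arm([
  {"dx": 0.8, "dy": 1.2, "dz": 0, "spin": 0},
  {"dx": 1.8, "dy": 2.8, "dz": 0, "spin": 0},
  {"dx": 2, "dy": 3, "dz": 0, "spin": 0},
  {"dx": 2, "dy": 3, "dz": 0, "spin": 0},
  {"dx": 2, "dy": 3, "dz": 0, "spin": 0},
  {"dx": 2, "dy": 3, "dz": 0, "spin": 0},
  {"dx": 1.4, "dy": 2.4, "dz": 0, "spin": 0},
  {"dx": 1, "dy": 1.5, "dz": 0, "spin": 0},
  {"dx": 0, "dy": 0, "dz": 0, "spin": 0},
  {"dx": 0, "dy": 0, "dz": 0, "spin": 0},
])

```text
time: 37.95
ee_pos: [0.6345, -0.0721, 0.3143]
eef_rot: [0.679, 0.734, -0.0, -0.0]
ft_force: [-0.3, -0.9, -1.1]
width: 0.044
grip_force: 15.0
```

```bash
python3 go.py .634 -.0725 .0638 4.4; cat > pk.py <<'E'
from bench import imaging
from h import *
c=imaging.camera("wrist");hsv=cv2.cvtColor(c["img"],cv2.COLOR_RGB2HSV)
red=(hsv[...,2]>60)&(hsv[...,1]>180)&((hsv[...,0]<7)|(hsv[...,0]>173))
for b in blobs(red,(0,0,512,384),150): print("red",b,ray(c,b[0],.02).round(3)[:2])
a=np.radians(4.4);X=np.array([np.cos(a),np.sin(a)]);Y=np.array([-X[1],X[0]]);o=np.array([.634,-.0725])
print("square px",[proj(c,[*(o+.03*i*X+.03*j*Y),.026]).round(0).tolist() for i,j in((-1,-1),(-1,1),(1,1),(1,-1))])
E
python3 pk.py
```

```text
t 37.95 pos [ 0.6345 -0.0721  0.3143] yaw 4.45 q [-0.55  0.53  0.82  1.57 -0.4   1.22  0.41] w 0.04402278114048894 grip 14.989310908131301 F [-0.3 -0.9 -1.1]
dxy [-0.04 -0.05] dz 6.83
spin 0.001
red ([254.7, 4.8], 287, [234, 0, 46, 11]) [0.618 0.101]
red ([375.1, 108.1], 21163, [319, 0, 121, 244]) [0.743 0.022]
red ([246.2, 100.5], 1101, [221, 54, 72, 77]) [0.616 0.019]
red ([256.6, 175.0], 1173, [229, 165, 56, 22]) [ 0.632 -0.054]
square px [[229.0, 220.0], [228.0, 165.0], [286.0, 165.0], [285.0, 220.0]]
```

The square pocket's edge at cols 229–285, row 165 matches the target exactly. Lowering.

Emit:
move_arm([
  {"dx": 0, "dy": 0, "dz": 1, "spin": 0},
  {"dx": 0, "dy": 0, "dz": 2, "spin": 0},
  {"dx": 0, "dy": 0, "dz": 2, "spin": 0},
  {"dx": 0, "dy": 0, "dz": 1, "spin": 0},
  {"dx": 0, "dy": 0, "dz": 0.5, "spin": 0},
  {"dx": 0, "dy": 0, "dz": 0.15, "spin": 0},
  {"dx": 0, "dy": 0, "dz": 0, "spin": 0},
  {"dx": 0, "dy": 0, "dz": 0, "spin": 0},
])

```text
time: 38.8
ee_pos: [0.6345, -0.0728, 0.2493]
eef_rot: [0.68, 0.733, 0.0, 0.0]
ft_force: [-0.6, 0.0, -1.6]
width: 0.0438
grip_force: 15.0
```

Emit:
move_arm([
  {"dx": 0, "dy": 0, "dz": 0.12, "spin": 0},
  {"dx": 0, "dy": 0, "dz": 0.08, "spin": 0},
  {"dx": 0, "dy": 0, "dz": 0.05, "spin": 0},
  {"dx": 0, "dy": 0, "dz": 0, "spin": 0},
  {"dx": 0, "dy": 0, "dz": 0, "spin": 0},
])

```text
time: 39.3
ee_pos: [0.6342, -0.0727, 0.246]
eef_rot: [0.68, 0.733, 0.0, -0.0]
ft_force: [-0.3, 0.4, -1.7]
width: 0.0441
grip_force: 15.0
```

Emit:
move_arm([
  {"dx": 0, "dy": 0, "dz": 0.08, "spin": 0},
  {"dx": 0, "dy": 0, "dz": 0.05, "spin": 0},
  {"dx": 0, "dy": 0, "dz": 0, "spin": 0},
  {"dx": 0, "dy": 0, "dz": 0, "spin": 0},
])

```text
time: 39.7
ee_pos: [0.6343, -0.0728, 0.2455]
eef_rot: [0.68, 0.733, 0.0, -0.0]
ft_force: [-3.6, 0.9, 7.0]
width: 0.0442
grip_force: 15.0
```

Seated as predicted. Opening, rising, and backing off toward the robot for a clear check.

Emit:
move_arm([
  {"dx": 0, "dy": 0, "dz": 0, "spin": 0},
  {"dx": 0, "dy": 0, "dz": 0, "spin": 0},
  {"dx": 0, "dy": 0, "dz": 0, "spin": 0},
  {"dx": 0, "dy": 0, "dz": 0, "spin": 0},
  {"dx": 0, "dy": 0, "dz": -1, "spin": 0},
  {"dx": 0, "dy": 0, "dz": -3, "spin": 0},
  {"dx": 0, "dy": 0, "dz": -4, "spin": 0},
  {"dx": 0, "dy": 0, "dz": -4, "spin": 0},
  {"dx": 0, "dy": 0, "dz": -2, "spin": 0},
], claw=6.5)

```text
time: 40.6
ee_pos: [0.6345, -0.0734, 0.3892]
eef_rot: [0.68, 0.733, 0.002, 0.002]
ft_force: [1.0, 0.0, -0.9]
width: 0.0654
grip_force: 0.0
```

Emit:
move_arm([
  {"dx": 0, "dy": -2, "dz": 0, "spin": 0},
  {"dx": 0, "dy": -4, "dz": 0, "spin": 0},
  {"dx": 0, "dy": -4, "dz": 0, "spin": 0},
  {"dx": 0, "dy": -4, "dz": 0, "spin": 0},
  {"dx": 0, "dy": -4, "dz": 0, "spin": 0},
  {"dx": 0, "dy": -2, "dz": 0, "spin": 0},
  {"dx": 0, "dy": 0, "dz": 0, "spin": 0},
  {"dx": 0, "dy": 0, "dz": 0, "spin": 0},
])

```text
time: 41.4
ee_pos: [0.4368, -0.088, 0.3856]
eef_rot: [0.68, 0.733, 0.001, -0.0]
ft_force: [0.0, 0.1, -0.2]
width: 0.0649
grip_force: 0.0
```

```bash
python3 go.py; python3 - <<'E'
import sys;sys.path.insert(0,'.')
from bench import imaging
from h import *
import pickle
d0=pickle.load(open("c0.pkl","rb"))
for n,box in(("scene",(160,205,335,275)),):
    c=imaging.camera(n);hsv=cv2.cvtColor(c["img"],cv2.COLOR_RGB2HSV)
    m=(hsv[...,2]>120)&(hsv[...,1]<40)
    for b in blobs(m,box,40): print(n,b)
    # expected silhouettes (centre, radius, z lo, z hi)
    for k,(x,y,r,z0,z1) in dict(tile=(.629,.0259,.028,.02,.04),plunger=(.642,-.1693,.02,.02,.038),knob=(.642,-.1693,.0115,.05,.066),ring=(.6225,.1231,.025,.026,.05),trap=(.634,-.0728,.03,.02,.084)).items():
        t=np.linspace(0,6.28,40);P=np.array([proj(c,[x+r*np.cos(a),y+r*np.sin(a),z]) for a in t for z in(z0,z1)])
        print(k,P.min(0).round(0),(np.ptp(P,axis=0)).round(0))
    o=(hsv[...,0]<14)|(hsv[...,0]>170)
    for nm,(x,y) in dict(bottle=(408,268),dish=(98,204)).items():
        s=np.s_[y-30:y+30,x-30:x+30];print(nm,"mean diff vs start",np.abs(c["img"][s].astype(int)-d0[n]["img"][s]).mean().round(2))
E
```

```text
t 41.4 pos [ 0.4368 -0.088   0.3856] yaw 4.34 q [-0.87 -0.17  0.9   1.97  0.13  1.27  0.06] w 0.06488789930647929 grip 0.0 F [ 0.   0.1 -0.2]
scene ([217.5, 241.5], 488, [207, 229, 21, 26])
scene ([180.7, 244.4], 218, [173, 235, 16, 19])
scene ([257.3, 251.2], 391, [247, 240, 22, 23])
scene ([295.9, 253.9], 256, [286, 243, 20, 22])
tile [246. 239.] [22. 23.]
plunger [173. 235.] [17. 17.]
knob [175. 233.] [10. 11.]
ring [286. 242.] [21. 22.]
trap [205. 226.] [26. 33.]
bottle mean diff vs start 7.6
dish mean diff vs start 5.73
```

```bash
python3 - <<'E'
import sys;sys.path.insert(0,'.')
from bench import imaging
from h import *
import pickle
d0=pickle.load(open("c0.pkl","rb"))
c=imaging.camera("scene")
for I in(d0["scene"],c):
    h=cv2.cvtColor(I["img"],cv2.COLOR_RGB2HSV)
    print("bottle",blobs((h[...,2]>110)&(h[...,1]>120)&(h[...,0]<25),(380,240,440,300),30),"dish",blobs((h[...,2]>110)&(h[...,1]<60),(70,180,130,230),60),
      "discs",[b[0] for b in blobs((h[...,1]>120)&(h[...,2]>100)&(h[...,0]>80)&(h[...,0]<160),(165,120,330,182),40)])
col=c["img"][222:262:2,217];print(col.tolist())
E
```

```text
bottle [([411.8, 263.6], 355, [401, 252, 24, 22]), ([402.8, 279.5], 31, [396, 273, 18, 10])] dish [([98.7, 203.2], 830, [82, 188, 34, 31])] discs [[184.6, 140.1], [210.8, 155.4], [267.4, 166.0], [311.3, 165.6]]
bottle [([411.9, 263.7], 347, [401, 252, 24, 22])] dish [([98.7, 203.3], 822, [82, 188, 34, 31])] discs [[184.6, 140.0], [210.2, 157.7], [267.4, 165.9], [311.3, 165.6]]
[[42, 41, 43], [42, 42, 41], [42, 40, 40], [238, 169, 89], [255, 255, 255], [255, 255, 255], [255, 255, 255], [255, 255, 255], [255, 255, 255], [255, 255, 255], [254, 255, 255], [254, 255, 254], [236, 239, 237], [225, 228, 226], [223, 227, 225], [221, 226, 223], [148, 153, 149], [196, 149, 145], [239, 119, 72], [254, 240, 163]]
```

```bash
python3 - <<'E'
import sys;sys.path.insert(0,'.')
from bench import imaging
from h import *
import pickle
d0=pickle.load(open("c0.pkl","rb"));c=imaging.camera("scene")
for I in(d0["scene"],c):
    h=cv2.cvtColor(I["img"],cv2.COLOR_RGB2HSV)
    print(blobs((h[...,1]>120)&(h[...,2]>100)&(h[...,0]>80)&(h[...,0]<160),(195,140,230,182),40))
print(c["img"][248:260,217].tolist())
E
```

```text
[([210.8, 155.4], 302, [201, 146, 20, 19])]
[([210.2, 157.7], 203, [201, 152, 20, 13])]
[[224, 227, 226], [222, 226, 223], [222, 227, 223], [219, 226, 222], [221, 226, 224], [212, 216, 214], [151, 153, 150], [102, 107, 104], [198, 151, 147], [228, 10, 22], [239, 119, 73], [252, 221, 140]]
```

The purple disc has not moved; the arm only hides part of it, and its left and bottom edges are unchanged. The trap's dark band is at the bottom, so it is mouth down. Handing in.

```bash
python3 -c "
from bench import job
print(job.close_job())"
```

```text
the job is handed in; nothing more can be done
None
```

All four accessories are in their bays, with the trap standing mouth down, the bottle, dish and look-alike discs unmoved, and the job handed in at about 41 s.

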